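# Park the ram of a hardness stand on the spacer that fits

### The arm

A 6-joint arm with a two-finger parallel gripper is mounted at the origin on the work surface. World frame = base frame: x ahead of the robot, y to its left, z up, the work surface at z = 0. Lengths are in mm, angles in degrees, forces in N, time in s.
With the tool pointing down it reaches from about 350 to 850 mm from the base axis. Payload 8.1 kg.
Tool frame: the origin (TCP) lies at the very end of the fingers, on their centre line; the grasp point (between the pads) lies 19 mm behind it; z points along the fingers, y is the direction in which the jaws open and shut (so a half turn about z gives the same grasp; the last joint's range is limited). The gripper opens to 85 mm and grips with 20 to 120 N. Pads are 22 mm wide; open, the fingers measure 114 mm over their backs; the gripper's body (76 mm by 85 mm) begins 54 mm behind the grasp point. The pads swing forward as they close: fully open they stand 13 mm farther back than shut.
Start: joints at [66.211, 7.471, 85.268, -0, 87.261, -4.893], TCP at [194.291, 567.676, 194.692] pointing down, gripper open.
Joint ranges: [-169.43, 169.43], [-51.17, 129.36], [1.28, 143.12], [-76.62, 256.62], [0, 156.53], [-152.29, 152.29]. Speed limits (degrees/s): [136.94, 136.94, 159.86, 180, 180, 180].

### API

Orientations are given as [roll, pitch, yaw] about the fixed x, y, z axes, in that order (R = Rz(yaw) Ry(pitch) Rx(roll)).
In Python, from bench import r gives the robot as it stands.
- The arm moves only by the shell command python3 -m jog 'ROWS' [OPENING] [FORCE]. ROWS is JSON, a list of rows, each a list of 6 numbers: the shift along the tool's x, y, z normalised to -1 to 1, where 1 is 0.25 m, then the turn, a rotation vector about the tool's x, y, z normalised to -1 to 1, where 1 is pi rad. In form: [[x, y, z, ax, ay, az], ...]. A call has 1 to 10 rows; each row is the pose to reach, as a shift and turn from the pose commanded when the call began, along the tool's axes at that moment, turning the shorter way round; what a row does not reach only later rows make up. A row lasts 1/10 s, in which the tool goes at most 50 mm and 8.59 degrees, less where a joint would pass 70% of its speed; a pose out of reach is approached as far as the arm can. A call with a number of a shift or a turn outside -1 to 1 is refused whole. A call with a gripper value outside its range is refused whole. OPENING is the opening, from 0 (shut) to 1 (fully open), set as the call begins (- or left out, the last holds). The fingers move at their own pace and stop on an object; FORCE is the grip in N (left out, the last holds). Time passes only in rows, so rows that repeat a pose let the fingers close. It gives the time, the measured TCP pose, the force and the opening at its end, in the units of the state.
- r.sense(): the state, without advancing time (a new reading comes with each control period).
- r.snapshot(name): name is "side" or "top"; returns a dict with "pixels" (384x512x3 uint8, red, green, blue), "intrinsics" (3x3 intrinsics, pixels), "dist" ([k1, k2, p1, p2, k3] as OpenCV has them; the pictures are not rectified), "extrinsics" (4x4, takes a point from camera to world coordinates). Camera axes: x right, y down, z forward; pixel columns grow to the right and rows downward; lengths in mm; the calibration is good to about 2 mm. A picture is of the moment at which its call begins. There is no depth.
- r.hand_in(): hands the job in, once; it reports no verdict.
The state is a dict: "time": time; "joint_pos": joint angles; "qd": joint speeds; "joint_efforts": joint torques, N m; "tool_pos": TCP position; "tcp_rot": TCP orientation; "ft_force": force on the tool from outside, world axes, zero at the start; "wrist_torque": the same for the moment, N m; "finger_gap": finger opening in mm.
Only numpy, scipy, OpenCV 4.12 (cv2) and the standard library are available. Lean on these libraries where they do the work, as an engineer would, in place of code of your own. Each camera call takes 0.05 s, during which the arm holds its last target.

### The job

Find how big the gap under the raised ram of the hardness stand is by trying the aluminium spacer plates in it, starting with the thinnest and without forcing any, and leave the thickest one that slides in lying squarely on the platen, right through under the ram's foot. Then take the bent rod, reach over the clear guard and push the release lever fully over with it (never with the gripper), so that the ram settles gently on the plate, and lay the rod back on its rest. Do not disturb the bottle, beaker, jar and vial block.

Things in the scene. Friction and masses are not known exactly. Their poses are not given: they have to be found in the camera images.
- stand: White dead-weight hardness stand, fixed. Origin on the bench under the vertical ram axis; +x from its open front to its columns, +y its left seen from the front, z up. Base x -105 to 145, y -90 to 90 mm, 50 mm high. Steel platen on the axis, 110 (x) x 90 (y) mm, 12 thick; its top is 95 to 115 mm above the bench (the height must be found; it does not yield). In front of the foot 30 mm of platen lie open.
- platen_front (a point): Middle of the platen's front edge in plan (stand x -55 mm); its height here (100 mm) is only nominal.
- overhang (a point): Middle of the front lower edge of the white head housing above the platen: housing underside 225 mm, top 325 mm above the bench, stand x -100 to 135, y -70 to 70 mm. To carry a plate in below it the gripper must lean back to the front, 35 to 45 degrees.
- crossbar (a point): Middle of the underside (140 mm high) of the cross-bar behind the ram, stand x 83 to 117, y -75 to 75 mm; a latch tongue from it (144 to 152 mm high) holds up the ram's weights. Columns 26 mm diameter at stand x 100, y +-52 mm.
- well (a point): Centre of the open top, 135 mm above the bench, of the fenced well round the release lever (stand x 0, y -142 mm). Clear guard sheets 4 mm thick on all four sides: inside stand x -68 to 68, y -188 to -94 mm; floor 20 mm high.
- ram: Raised ram, 0.9 kg, sliding vertically, with two dark weights (72 mm diameter, 27 to 68 mm above the foot's underside). Origin: centre of the underside of its flat foot (50 mm diameter, 12 thick), 125 mm above the bench at the start. Gap to the platen between 10 and 30 mm. It cannot be pushed up; when released it sinks, damped, until stopped.
- plate10: Aluminium spacer plate 10 mm thick, lying flat: 150 mm long (x), 40 mm wide (y), square edges, about 0.19 kg. Origin at the centre of its underside. Near its -x end stands an upright grip tab on the middle line: x -75 to -45 mm, 10 mm thick in y, 40 mm high above the plate's top face. The +x end goes in first.
- plate15: Aluminium spacer plate 15 mm thick, lying flat: 150 mm long (x), 40 mm wide (y), square edges, about 0.27 kg. Origin at the centre of its underside. Near its -x end stands an upright grip tab on the middle line: x -75 to -45 mm, 10 mm thick in y, 40 mm high above the plate's top face. The +x end goes in first.
- plate20: Aluminium spacer plate 20 mm thick, lying flat: 150 mm long (x), 40 mm wide (y), square edges, about 0.35 kg. Origin at the centre of its underside. Near its -x end stands an upright grip tab on the middle line: x -75 to -45 mm, 10 mm thick in y, 40 mm high above the plate's top face. The +x end goes in first.
- plate25: Aluminium spacer plate 25 mm thick, lying flat: 150 mm long (x), 40 mm wide (y), square edges, about 0.43 kg. Origin at the centre of its underside. Near its -x end stands an upright grip tab on the middle line: x -75 to -45 mm, 10 mm thick in y, 40 mm high above the plate's top face. The +x end goes in first.
- trip: Release lever in the well: flat steel with a black grip, 20 to 24 mm wide (y), 12 thick, 75 long. Origin on its pivot (axis along the stand's y), 35 mm above the bench. It starts leaning 0.4 rad to the stand's -x (top 104 mm high) and is pushed to +x till it stops at 0.4 rad the other way; 2 to 3 N near the top. It stays where left and frees the ram at about half travel.
- trip_tip (a point): The free end of the release lever, 75 mm from the pivot; x in the stand's frame goes from -29 mm (start) to +29 mm (fully over).
- rod: Bent rod, about 0.12 kg, lying on its rest. Origin on the axis of the straight part; +x towards the bend, z up. Black handle 14 mm wide (y), 22 high (z), x -95 to -5 mm; then steel bar, 10 mm diameter, to x 95 mm, where it bends straight down (round end 90 mm below the axis). Centre of mass near x -10 mm.
- rest: Dark fixed rest for the rod: foot 170 x 60 mm and two uprights 8 mm thick (x), 50 wide, at x -85 (notch 22 mm wide for the handle, top 120 mm) and x 55 mm (notch 18 wide for the bar, top 126 mm); notches 16 mm deep, open above. Origin on the bench under the lying rod's origin, same axes; rod axis 115 mm high, its bend hangs beyond the +x end.
- reagent: Bystander: closed reagent bottle, 60 mm diameter, 150 mm tall; origin at the centre of its underside.
- beaker: Bystander: glass beaker, 70 mm diameter, 90 mm tall; origin at the centre of its underside.
- jar: Bystander: sample jar with a lid, 60 mm diameter, 70 mm tall; origin at the centre of its underside.
- vials: Bystander: white vial block 64 x 90 mm with vials, 48 mm tall in all; origin at the centre of its underside.
Mind the look-alikes: they are no part of the job. Leave any blue or brown look-alike of the plate15 alone.

How it is judged (in metres and radians):
On the way, in this order (a step that is already met when the one before it is completed fails the run):
1. the thinnest plate is tried first: it is slid in between platen and ram, right through under the foot (x of plate10 in the frame of stand between -0.05 and 0.02 m and y of plate10 in the frame of stand between -0.015 and 0.015 m and z of plate10 in the frame of stand between 0.09 and 0.118 m and angle between the x axis of plate10 and the x axis of stand, either way round below 0.2 rad and angle between plate10's own z axis and vertical below 0.1 rad), for 0.1 s.
2. a thicker spacer plate lies between platen and ram, right through under the foot (((x of plate15 in the frame of stand between -0.05 and 0.02 m and y of plate15 in the frame of stand between -0.015 and 0.015 m and z of plate15 in the frame of stand between 0.09 and 0.118 m and angle between the x axis of plate15 and the x axis of stand, either way round below 0.2 rad and angle between plate15's own z axis and vertical below 0.1 rad) or (x of plate20 in the frame of stand between -0.05 and 0.02 m and y of plate20 in the frame of stand between -0.015 and 0.015 m and z of plate20 in the frame of stand between 0.09 and 0.118 m and angle between the x axis of plate20 and the x axis of stand, either way round below 0.2 rad and angle between plate20's own z axis and vertical below 0.1 rad) or (x of plate25 in the frame of stand between -0.05 and 0.02 m and y of plate25 in the frame of stand between -0.015 and 0.015 m and z of plate25 in the frame of stand between 0.09 and 0.118 m and angle between the x axis of plate25 and the x axis of stand, either way round below 0.2 rad and angle between plate25's own z axis and vertical below 0.1 rad))), for 0.2 s.
3. the bent rod is lifted off its rest (z of rod in the frame of rest above 0.15 m), for 0.1 s.
4. the release lever is pushed over by the rod (x of trip_tip in the frame of stand above 0.012 m and contact force between rod and trip above 0.2 N).
At the end, for the whole second after the job is handed in: One plate lies flat on the platen under the foot (centre within 15 mm sideways, 50 mm before to 20 mm behind the ram axis, within 0.2 rad) and carries the ram, sunk under 6.5 mm; lever end over 18 mm past upright; rod at rest in its rest (within 25 mm along, 12 mm across, 10 mm up) (((x of plate15 in the frame of stand between -0.05 and 0.02 m and y of plate15 in the frame of stand between -0.015 and 0.015 m and z of plate15 in the frame of stand between 0.09 and 0.118 m and angle between the x axis of plate15 and the x axis of stand, either way round below 0.2 rad and angle between plate15's own z axis and vertical below 0.1 rad and contact force between plate15 and ram above 2 N) or (x of plate20 in the frame of stand between -0.05 and 0.02 m and y of plate20 in the frame of stand between -0.015 and 0.015 m and z of plate20 in the frame of stand between 0.09 and 0.118 m and angle between the x axis of plate20 and the x axis of stand, either way round below 0.2 rad and angle between plate20's own z axis and vertical below 0.1 rad and contact force between plate20 and ram above 2 N) or (x of plate25 in the frame of stand between -0.05 and 0.02 m and y of plate25 in the frame of stand between -0.015 and 0.015 m and z of plate25 in the frame of stand between 0.09 and 0.118 m and angle between the x axis of plate25 and the x axis of stand, either way round below 0.2 rad and angle between plate25's own z axis and vertical below 0.1 rad and contact force between plate25 and ram above 2 N)) and distance of ram from where it was at the start of the episode below 0.0065 m and linear speed of ram below 0.01 m/s and x of trip_tip in the frame of stand above 0.018 m and linear speed of rod below 0.02 m/s and x of rod in the frame of rest between -0.025 and 0.025 m and y of rod in the frame of rest between -0.012 and 0.012 m and z of rod in the frame of rest between 0.105 and 0.125 m); the robot touches nothing.
It fails at once if the ram drops more than 8 mm (distance of ram from where it was at the start of the episode above 0.008 m).
It fails at once if the gripper or arm touches the release lever (contact force between any of the fingers, the arm and trip above 0.3 N).
It fails at once if a plate is forced against the ram's foot (over 40 N) before the release (x of trip_tip in the frame of stand below -0.02 m and contact force between any of plate10, plate15, plate20, plate25 and ram above 40 N).
It fails at once if a bystander is pushed more than 40 mm or knocked over (distance of any of reagent, beaker, jar, vials from where it was at the start of the episode above 0.04 m or angle between any of reagent, beaker, jar, vials's own z axis and vertical above 0.5 rad).
It also fails if it takes over 72 s, if anything falls off the work surface, if the arm or the gripper's body presses on something with over 40 N, if the wrist force passes 120 N, or if a joint passes its speed limit or range.

## Working session

There is one attempt and no reset: what is moved stays moved. The work goes in short steps, Python scripts to look and compute and a shell command to move; the robot and the scene stay as the last step left them, time stands still between calls to the robot, and variables do not carry over. Pictures are saved under pics/ and viewed, and the job is handed in when it is done.

```bash
ls; mkdir -p pics; python3 - <<'E'
from bench import r
import cv2,numpy as np
s=r.sense(); print({k:np.round(v,2).tolist() for k,v in s.items()})
for n in("side","top"):
    d=r.snapshot(n); cv2.imwrite(f"pics/{n}0.png",d["pixels"][:,:,::-1]); np.savez(f"{n}0.npz",**d)
    print(n,np.round(d["intrinsics"],1).tolist(),d["dist"],np.round(d["extrinsics"],3).tolist())
E
```

```text
pics
{'time': 0.0, 'joint_pos': [66.21, 7.52, 85.33, 0.0, 87.26, -4.89], 'qd': [-0.01, -0.08, 0.06, -0.0, 0.04, 0.08], 'joint_efforts': [0.0, -56.94, -50.05, -0.0, 0.02, 0.0], 'tool_pos': [194.03, 567.12, 193.64], 'tcp_rot': [-179.9, -0.01, 161.1], 'ft_force': [-0.97, 0.12, -0.57], 'wrist_torque': [-0.02, 0.03, 0.03], 'finger_gap': 85.53}
side [[491.5, 0.0, 257.2], [0.0, 491.5, 187.9], [0.0, 0.0, 1.0]] [-0.21918092  0.          0.          0.          0.        ] [[0.998, -0.037, 0.042, 445.317], [-0.056, -0.728, 0.683, -1171.097], [0.005, -0.685, -0.729, 1297.325], [0.0, 0.0, 0.0, 1.0]]
top [[377.2, 0.0, 256.1], [0.0, 377.2, 187.1], [0.0, 0.0, 1.0]] [-0.00484484  0.          0.          0.          0.        ] [[0.009, -0.987, 0.161, 328.599], [-1.0, -0.008, 0.009, -92.374], [-0.007, -0.161, -0.987, 1221.453], [0.0, 0.0, 0.0, 1.0]]
```

```bash
python3 - <<'E'
import cv2
for n in("side","top"):
    a=cv2.imread(f"pics/{n}0.png"); cv2.imwrite(f"pics/{n}0b.png",cv2.resize(a,(800,600),interpolation=cv2.INTER_CUBIC))
E
```

```text
(no output)
```

View pics/side0b.png

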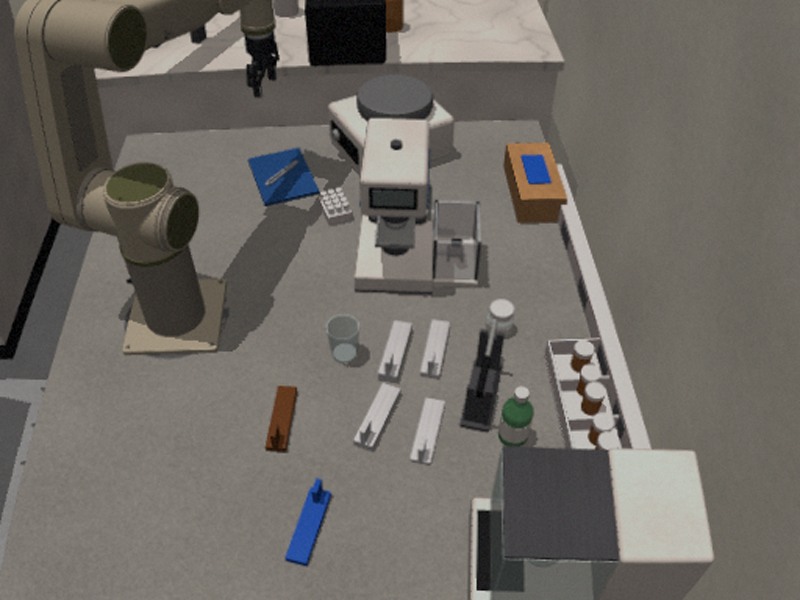

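View pics/top0b.png

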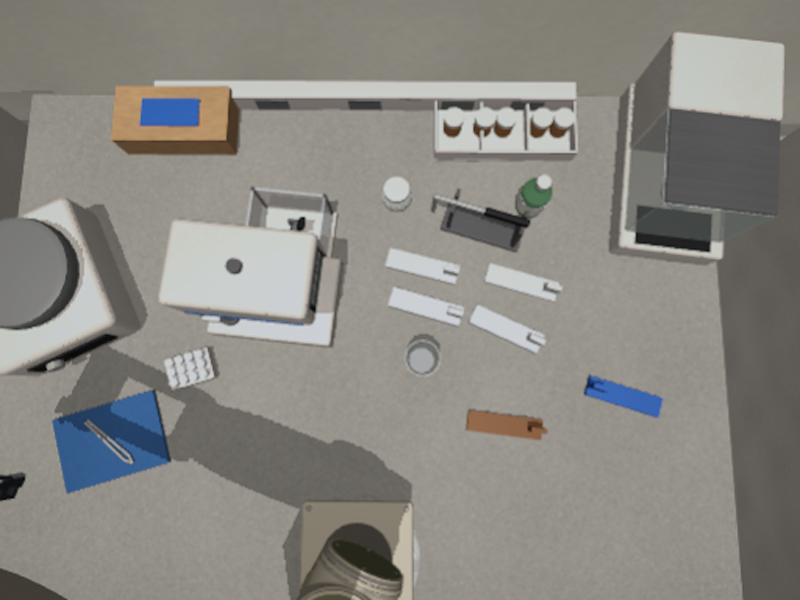

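The top view shows the stand at (245,270) and the well at (290,215). The rest and rod are at (480,220), and the four aluminium plates at (422,266), (425,306), (523,282) and (507,328). The look-alikes are the brown plate at (505,424) and the blue plate at (623,396). Next I'll take enlarged crops.

```bash
python3 - <<'E'
import cv2
a=cv2.imread("pics/side0.png"); 
def crop(n,x0,y0,x1,y1,out):
    a=cv2.imread(f"pics/{n}0.png")[y0:y1,x0:x1]; s=min(800/(x1-x0),600/(y1-y0)); print(out,s)
    cv2.imwrite(f"pics/{out}.png",cv2.resize(a,None,fx=s,fy=s,interpolation=cv2.INTER_CUBIC))
crop("side",220,195,300,300,"c_splates")
crop("side",215,70,325,190,"c_sstand")
crop("side",285,180,355,290,"c_srest")
crop("top",240,150,370,230,"c_tplates")
crop("top",95,110,225,225,"c_tstand")
crop("top",240,100,370,165,"c_trest")
E
```

```text
c_splates 5.714285714285714
c_sstand 5.0
c_srest 5.454545454545454
c_tplates 6.153846153846154
c_tstand 5.217391304347826
c_trest 6.153846153846154
```

View pics/c_splates.png

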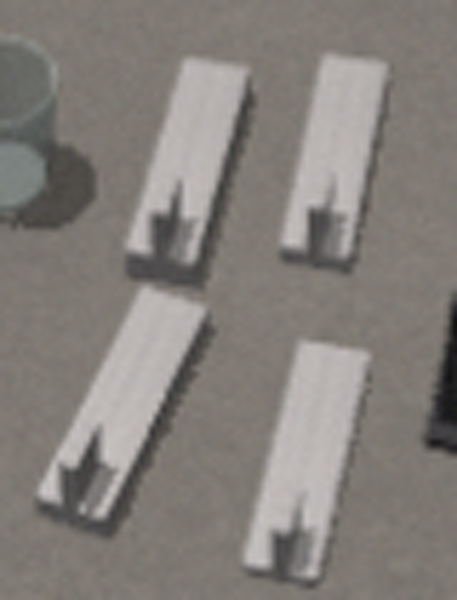

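View pics/c_tplates.png

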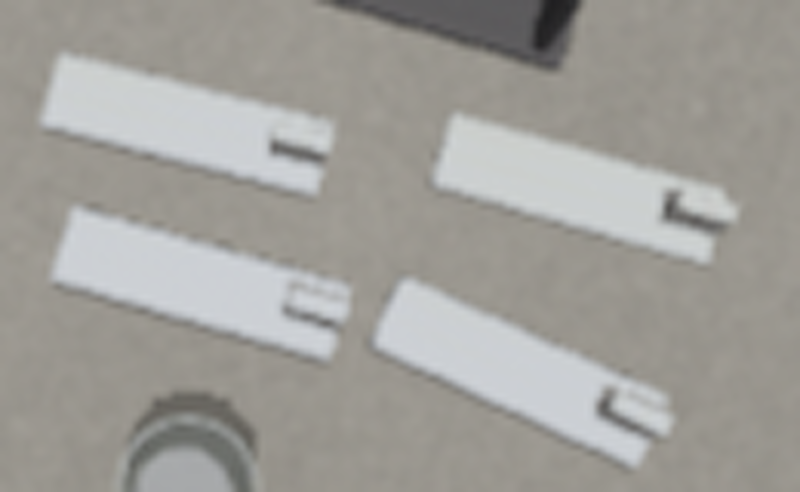

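View pics/c_sstand.png

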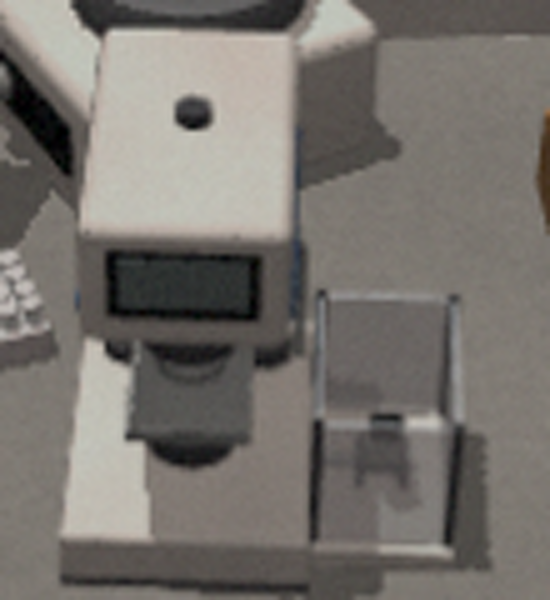

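View pics/c_tstand.png

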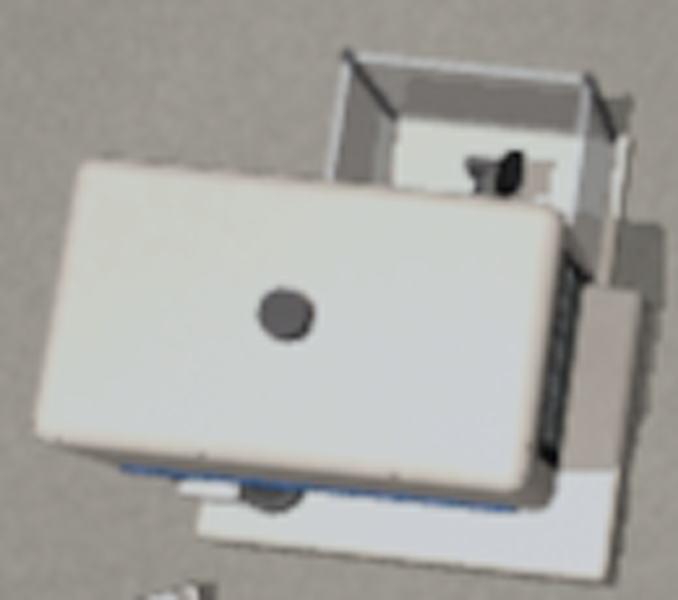

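View pics/c_srest.png

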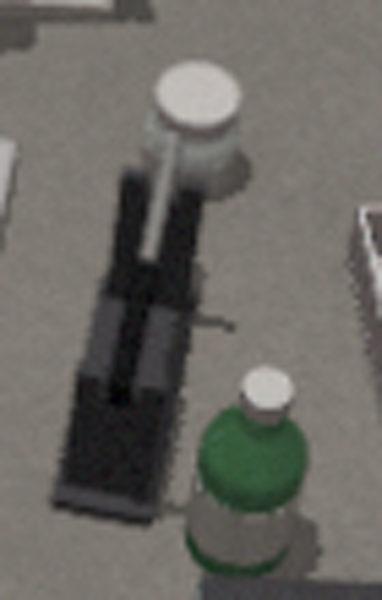

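View pics/c_trest.png

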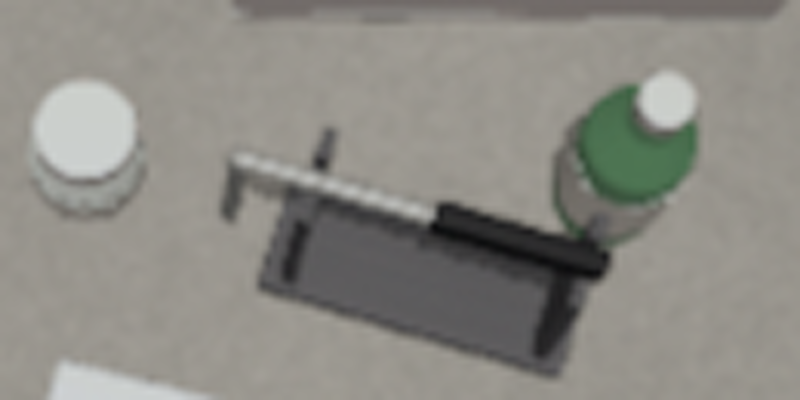

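```bash
python3 - <<'E'
import cv2,numpy as np
a=cv2.imread("pics/side0.png")
# A,B,C,D near end crops
o=[]
for i,(x,y) in enumerate([(238,227),(264,225),(222,270),(258,280)]):
    c=cv2.resize(a[y:y+24,x:x+33],None,fx=12,fy=12,interpolation=cv2.INTER_CUBIC); o.append(c)
cv2.imwrite("pics/ends.png",np.vstack([np.hstack(o[:2]),np.hstack(o[2:])]))
E
```

```text
(no output)
```

View pics/ends.png

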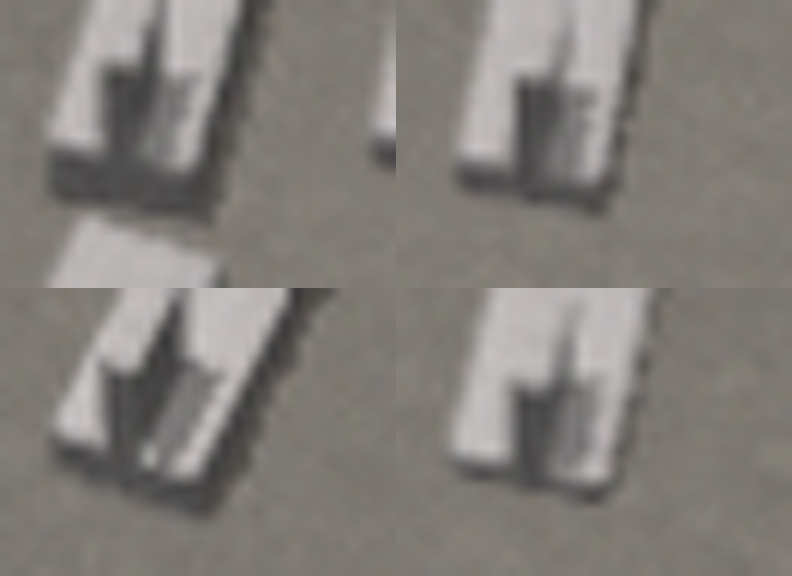

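```bash
cat > h.py <<'E'
import numpy as np,cv2
from scipy.optimize import least_squares
C={n:dict(np.load(f"{n}0.npz")) for n in("side","top")}
def proj(n,P):
    d=C[n]; T=np.linalg.inv(d["extrinsics"]); 
    return cv2.projectPoints(np.asarray(P,float).reshape(-1,3),cv2.Rodrigues(T[:3,:3])[0],T[:3,3],d["intrinsics"],d["dist"])[0][:,0]
def back(n,uv,z):
    d=C[n]; u=cv2.undistortPoints(np.array([[uv]],float),d["intrinsics"],d["dist"])[0,0]
    E=d["extrinsics"]; v=E[:3,:3]@[u[0],u[1],1]; o=E[:3,3]; return o+v*(z-o[2])/v[2]
def tri(us,ut):
    f=lambda P:np.r_[proj("side",P)[0]-us,proj("top",P)[0]-ut]
    s=least_squares(f,[400,0,100]); return s.x,np.round(s.fun,2)
def un(c,off,s): return (np.asarray(c,float)+.5)/s-.5+off
def place(p,P):
    x,y,yaw=p[:3]; c,s=np.cos(yaw),np.sin(yaw); P=np.asarray(P,float)
    return np.c_[x+c*P[:,0]-s*P[:,1],y+s*P[:,0]+c*P[:,1],P[:,2]]
E
cat > fit1.py <<'E'
from h import *
so=np.array([220,195]);ss=800/140; to=np.array([240,150]);ts=800/130
ss=40/7
# side: FL,FR,NL,NR,  top: farR(+x),far(-x),near(-x)
dat={"A":([(185,58),(250,66),(128,252),(203,265)],[(75,207),(52,281),(332,359)]),
"B":([(322,54),(387,62),(281,247),(350,256)],[(62,53),(40,126),(319,194)]),
"C":([(140,287),(210,305),(38,497),(112,518)],[(408,277),(373,345),(640,467)]),
"D":([(300,342),(371,352),(245,560),(320,572)],[(455,114),(433,187),(712,263)])}
for k,(S,T) in dat.items():
    S=un(S,so,ss);T=un(T,to,ts)
    def f(p):
        h=p[3]; m=lambda L:place(p,[(*q,h) for q in L])
        return np.r_[(proj("side",m([(75,20),(75,-20),(-75,20),(-75,-20)]))-S).ravel(),(proj("top",m([(75,-20),(75,20),(-75,20)]))-T).ravel()]
    r=least_squares(f,[400,-150,1.4,15]); print(k,np.round(r.x[:2],1),round(np.degrees(r.x[2]),1),"h",round(r.x[3],1)); print(np.round(r.fun,1))
so=np.array([215,70]);to=np.array([95,110]);ts=600/115
S=un([(65,540),(310,545),(320,293),(455,297),(463,425),(318,421)],so,5); SP=[(-105,90,50),(-105,-90,50),(72,-90,135),(72,-192,135),(-72,-192,135),(-72,-90,135)]
T=un([(345,55),(587,77),(612,580),(640,290),(80,162),(558,205),(38,435),(525,487)],to,ts); TP=[(72,-192,135),(-72,-192,135),(-105,90,50),(-105,-90,50),(135,-70,325),(-100,-70,325),(135,70,325),(-100,70,325)]
def f(p): return np.r_[(proj("side",place(p,SP))-S).ravel(),(proj("top",place(p,TP))-T).ravel()]
r=least_squares(f,[440,150,1.5],loss="soft_l1"); print("stand",r.x[:2],np.degrees(r.x[2])); print(np.round(f(r.x).reshape(-1,2),1).tolist())
so=np.array([285,180]);to=np.array([240,100]);ts=800/130; ss=600/110
S=un([(148,262),(120,395)],so,ss);SP=[(-5,0,126),(-95,0,126)]
T=un([(436,215),(605,262),(235,158)],to,ts);TP=[(-5,0,120),(-95,0,120),(98,0,117)]
def f(p): return np.r_[(proj("side",place(p,SP))-S).ravel(),(proj("top",place(p,TP))-T).ravel()]
r=least_squares(f,[550,-200,1.5]); print("rod",r.x[:2],np.degrees(r.x[2])); print(np.round(f(r.x).reshape(-1,2),1).tolist())
E
python3 fit1.py
```

```text
A [ 497.1 -134.6] 75.1 h 25.7
[ 0.1 -0.1  0.1  0.3  0.4 -0.  -0.7 -0.3 -0.2  0.2  0.2  0.   0.1 -0.3]
B [ 582.5 -127.6] 76.2 h 17.1
[ 0.2 -0.2  0.2  0.   0.1 -0.1  0.1  0.1 -0.1  0.3  0.4  0.1 -0.2  0.1]
C [ 452.7 -300.4] 66.1 h 22.7
[ 0.5 -0.3 -0.1  0.2  0.2 -0.1 -0.6  0.3 -0.6 -0.1  0.2  0.2  0.4 -0.2]
D [ 550.6 -335.1] 74.5 h 13.7
[ 0.  -0.9 -0.1 -0.4 -0.   0.5 -0.1  0.9 -0.2  0.   0.2 -0.2 -0.2 -0. ]
stand [510.82433656 152.51241052] 85.11414704637693
[[-1.0, -0.3], [0.7, -0.1], [-0.5, -0.2], [0.2, -0.2], [0.3, 0.8], [-0.1, 0.8], [-0.5, -0.1], [0.5, -0.1], [-0.5, 0.2], [0.6, -0.6], [-1.5, -1.5], [1.3, -1.3], [-2.6, 2.1], [0.8, 1.2]]
rod [ 672.36336308 -241.1459945 ] 73.55865270166849
[[0.1, -0.4], [0.5, -1.5], [0.1, -0.0], [1.4, 0.7], [0.0, 0.1]]
```

```bash
cat > ov.py <<'E'
from h import *
def box(x0,x1,y0,y1,z0,z1):
    c=[(x,y,z) for x in(x0,x1) for y in(y0,y1) for z in(z0,z1)]
    return [(c[i],c[j]) for i in range(8) for j in range(i) if sum(a!=b for a,b in zip(c[i],c[j]))==1]
def circ(r,z,cx=0,cy=0):
    t=np.linspace(0,2*np.pi,25); P=[(cx+r*np.cos(a),cy+r*np.sin(a),z) for a in t]; return list(zip(P[:-1],P[1:]))
def draw(img,n,p,L,off,s,col):
    for a,b in L:
        q=proj(n,place(p,[a,b])); q=(q+.5-off)*s-.5
        cv2.line(img,*[tuple(int(v) for v in np.round(k)) for k in q],col,1,cv2.LINE_AA)
def crop(img,off,wh,s): 
    x,y=off;w,h=wh; return cv2.resize(np.ascontiguousarray(img[y:y+h,x:x+w,::-1]),None,fx=s,fy=s,interpolation=cv2.INTER_CUBIC)
def stand(pz): return [(box(-105,145,-90,90,0,50),(0,255,0)),(box(-55,55,-45,45,pz-12,pz),(0,0,255)),(box(-100,135,-70,70,225,325),(255,0,255)),(box(-72,72,-192,-90,20,135),(255,255,0)),(circ(25,125),(0,255,255)),(circ(36,152),(0,160,255))]
E
cat > o1.py <<'E'
from ov import *; import sys
p=[float(sys.argv[1]),float(sys.argv[2]),np.radians(float(sys.argv[3]))]; pz=float(sys.argv[4])
for n,off,wh,s in(("side",(215,70),(110,120),5),("top",(95,110),(130,115),5)):
    im=crop(C[n]["pixels"],off,wh,s)
    for L,c in stand(pz): draw(im,n,p,L,np.array(off),s,c)
    cv2.imwrite(f"pics/o_{n}.png",im)
a=cv2.imread("pics/o_side.png");
E
python3 o1.py 510.8 152.5 85.1 105
```

```text
(no output)
```

View pics/o_side.png

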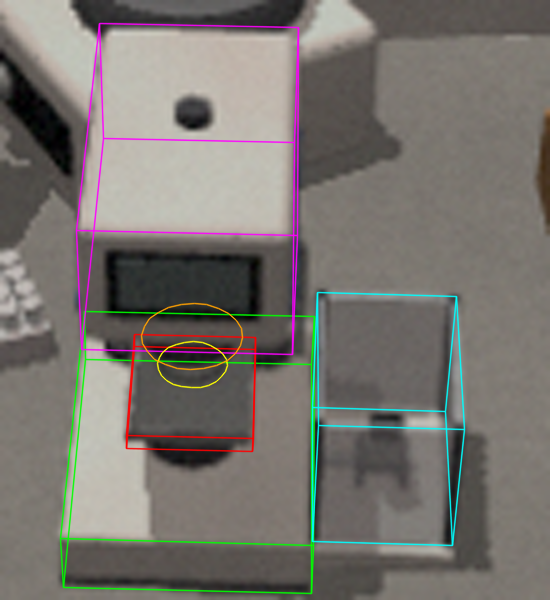

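View pics/o_top.png

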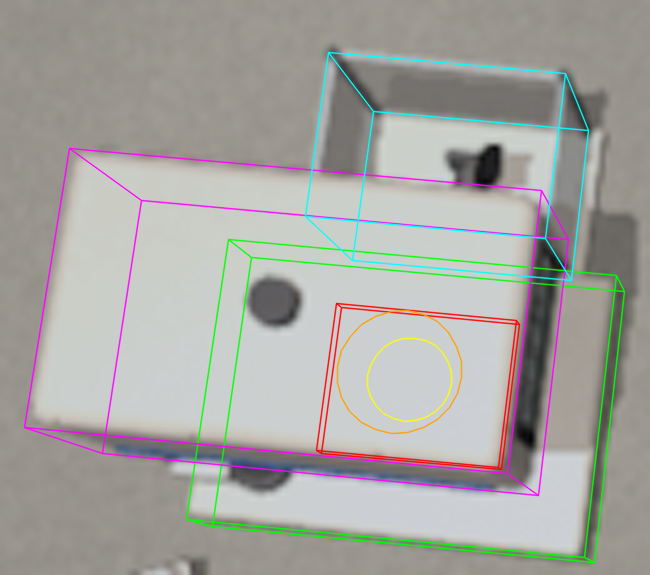

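```bash
python3 - <<'E'
from ov import *
im=crop(C["side"]["pixels"],(232,132),(50,40),16); im=np.clip(im.astype(float)*1.6,0,255).astype(np.uint8); cv2.imwrite("pics/plat.png",im)
p=[510.8,152.5,np.radians(85.1)]
for pz in(95,105,115):
    q=(proj("side",place(p,[(-55,45,pz),(-55,-45,pz),(-55,45,pz-12),(-55,-45,pz-12)]))+.5-[232,132])*16-.5; print(pz,q.round().tolist())
t=np.linspace(0,2*np.pi,13)
for z in(125,137): print(z,((proj("side",place(p,[(-25,0,z),(0,25,z),(0,-25,z)]))+.5-[232,132])*16).round().tolist())
E
```

```text
95 [[132.0, 435.0], [537.0, 445.0], [133.0, 474.0], [536.0, 484.0]]
105 [[131.0, 402.0], [537.0, 412.0], [132.0, 442.0], [536.0, 451.0]]
115 [[130.0, 369.0], [538.0, 379.0], [131.0, 409.0], [537.0, 418.0]]
125 [[339.0, 249.0], [232.0, 172.0], [455.0, 178.0]]
137 [[339.0, 209.0], [231.0, 132.0], [455.0, 137.0]]
```

View pics/plat.png

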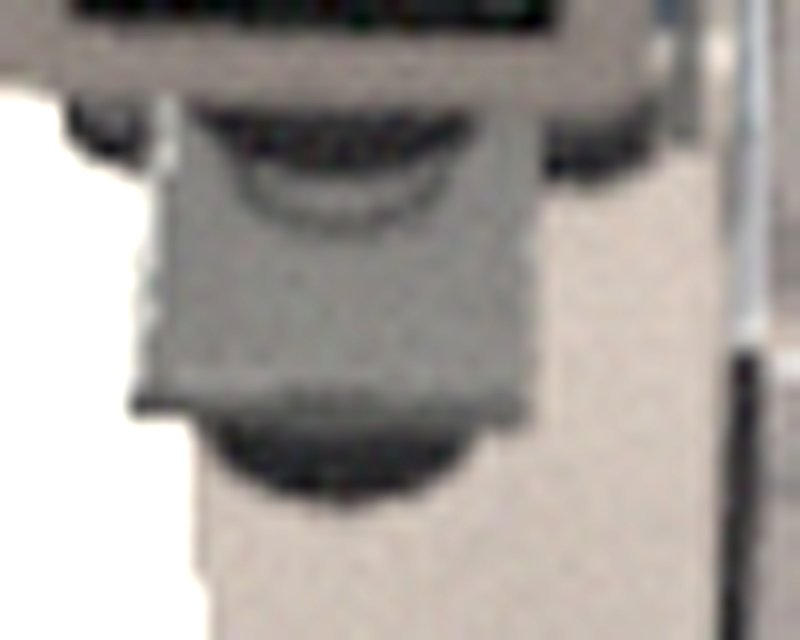

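Fitted top-face heights identify the plates: D (lower right in the side view) is plate10, B plate15, C plate20 and A plate25. Brown and blue are ignored. First I'll pick up plate10.

```bash
cat > to.py <<'E'
import sys,numpy as np
from scipy.spatial.transform import Rotation as Ro
from bench import r
# usage: to.py FRAME x y z yaw tilt ; point = grasp point (19 mm behind TCP). FRAME: w or stand etc
F={"w":(0,0,0),"stand":(510.8,152.5,85.1),"p10":(550.6,-335.1,74.5),"p15":(582.5,-127.6,76.2),"p20":(452.7,-300.4,66.1),"p25":(497.1,-134.6,75.1),"rest":(672.4,-241.1,73.6)}
def fr(n): return F[n]
s=r.sense(); R0=Ro.from_euler("xyz",s["tcp_rot"],degrees=True); p0=np.array(s["tool_pos"])
if len(sys.argv)>1:
    f=fr(sys.argv[1]); x,y,z,yaw,tilt=map(float,sys.argv[2:7])
    c,q=np.cos(np.radians(f[2])),np.sin(np.radians(f[2])); P=np.array([f[0]+c*x-q*y,f[1]+q*x+c*y,z])
    R1=Ro.from_euler("ZYX",[yaw+f[2],0,180],degrees=True)*Ro.from_euler("y",tilt,degrees=True)
    T=P+19*R1.apply([0,0,1])
    d=R0.inv().apply(T-p0); w=(R0.inv()*R1).as_rotvec()
    print("row",np.round(np.r_[d/250,w/np.pi],3).tolist(),"rows>=",round(max(np.linalg.norm(d)/50,np.degrees(np.linalg.norm(w))/8.59),1))
g=p0-19*R0.apply([0,0,1])
o=[f"t={s['time']:.1f} grasp w {np.round(g,1)}"]
f=F["stand"]; c,q=np.cos(np.radians(f[2])),np.sin(np.radians(f[2])); d=g-[f[0],f[1],0]
print(o[0],"stand",np.round([c*d[0]+q*d[1],-q*d[0]+c*d[1],d[2]],1),"J",np.round(s["joint_pos"],0),"F",np.round(s["ft_force"],1),"gap",round(s["finger_gap"],1))
E
python3 to.py w 350 330 300 110 0; python3 to.py p10 -60 0 140 0 40
```

```text
row [-0.897, -0.696, -0.348, -0.001, 0.0, 0.284] rows>= 5.9
t=0.1 grasp w [194.1 567.2 212.7] stand [386.1 351.  212.7] J [66.  8. 85.  0. 87. -5.] F [ 0.5  1.1 -0.3] gap 85.7
row [-2.53, -3.143, 0.278, -0.168, 0.178, 0.46] rows>= 20.2
t=0.1 grasp w [194.1 567.2 212.7] stand [386.1 351.  212.7] J [66.  8. 85.  0. 87. -5.] F [ 0.5  1.1 -0.3] gap 85.7
```

```bash
python3 -m jog '[[-0.9,-0.7,-0.35,0,0,0.284],[-0.9,-0.7,-0.35,0,0,0.284],[-0.9,-0.7,-0.35,0,0,0.284],[-0.9,-0.7,-0.35,0,0,0.284],[-0.9,-0.7,-0.35,0,0,0.284],[-0.9,-0.7,-0.35,0,0,0.284],[-0.9,-0.7,-0.35,0,0,0.284]]' 0.5 60; python3 to.py w 370 110 300 80 0
```

```text
time: 0.8
tool_pos: [354.0, 325.6, 284.5]
tcp_rot: [179.8, 0.1, 109.4]
ft_force: [0.2, 0.6, 0.3]
finger_gap: 42.7
row [-0.835, -0.226, 0.014, 0.001, -0.0, 0.163] rows>= 4.3
t=0.8 grasp w [353.9 325.6 303.5] stand [159.  171.1 303.5] J [ 37. -12.  95.  -0.  97.  17.] F [0.2 0.6 0.3] gap 42.7
```

```bash
python3 -m jog '[[-0.84,-0.14,-0.2,0,0,0.163],[-0.84,-0.14,-0.2,0,0,0.163],[-0.84,-0.14,-0.2,0,0,0.163],[-0.84,-0.14,-0.2,0,0,0.163],[-0.84,-0.14,-0.2,0,0,0.163]]' ; python3 to.py w 430 -120 250 80 0;python3 to.py w 500 -300 180 75 20
```

```text
time: 1.3
tool_pos: [389.8, 117.1, 333.1]
tcp_rot: [179.9, 0.0, 80.4]
ft_force: [0.2, 1.6, -0.2]
finger_gap: 42.4
row [-0.908, 0.316, 0.409, 0.0, 0.0, 0.002] rows>= 5.2
t=1.3 grasp w [389.8 117.1 352.1] stand [-45.6 117.6 352.1] J [ 10. -24.  99.  -0. 104.  19.] F [ 0.2  1.6 -0.2] gap 42.4
row [-1.545, 0.714, 0.685, -0.005, 0.111, 0.03] rows>= 9.2
t=1.3 grasp w [389.8 117.1 352.1] stand [-45.6 117.6 352.1] J [ 10. -24.  99.  -0. 104.  19.] F [ 0.2  1.6 -0.2] gap 42.4
```

```bash
python3 -m jog '[[-0.92,0.34,0.4,0,0,0],[-0.92,0.34,0.4,0,0,0],[-0.92,0.34,0.4,0,0,0],[-0.92,0.34,0.4,0,0,0],[-0.92,0.34,0.4,0,0,0],[-0.92,0.34,0.4,0,0,0]]' ; python3 to.py p10 -60 0 140 0 40
```

```text
time: 1.9
tool_pos: [434.6, -123.6, 228.9]
tcp_rot: [-179.7, -0.0, 80.5]
ft_force: [-0.5, 1.3, 0.1]
finger_gap: 42.8
row [-0.948, 0.579, 0.411, -0.013, 0.222, 0.032] rows>= 5.9
t=1.9 grasp w [ 434.7 -123.6  247.9] stand [-281.6   52.3  247.9] J [-22. -16. 104.  -0.  92. -13.] F [-0.5  1.3  0.1] gap 42.8
```

```bash
python3 -m jog '[[-0.95,0.58,0.41,-0.013,0.222,0.032],[-0.95,0.58,0.41,-0.013,0.222,0.032],[-0.95,0.58,0.41,-0.013,0.222,0.032],[-0.95,0.58,0.41,-0.013,0.222,0.032],[-0.95,0.58,0.41,-0.013,0.222,0.032],[-0.95,0.58,0.41,-0.013,0.222,0.032],[-0.95,0.58,0.41,-0.013,0.222,0.032]]' ; python3 to.py p10 -62 0 75 0 43;python3 to.py p10 -62 0 37 0 43; python3 - <<'E'
from bench import r
import cv2
d=r.snapshot("side"); cv2.imwrite("pics/s1.png",cv2.resize(d["pixels"][150:340,150:400,::-1],None,fx=3.1,fy=3.1,interpolation=cv2.INTER_CUBIC))
d=r.snapshot("top"); cv2.imwrite("pics/t1.png",cv2.resize(d["pixels"][100:290,200:450,::-1],None,fx=3.1,fy=3.1,interpolation=cv2.INTER_CUBIC))
E
```

```text
time: 2.6
tool_pos: [538.8, -380.0, 123.4]
tcp_rot: [-179.8, -40.4, 74.3]
ft_force: [0.2, -0.7, -0.6]
finger_gap: 42.7
row [-0.169, -0.002, 0.183, -0.0, 0.014, -0.001] rows>= 1.2
t=2.6 grasp w [ 535.5 -391.9  137.9] stand [-540.3  -71.1  137.9] J [-57.  43.  57.  30. 107. -40.] F [ 0.2 -0.7 -0.6] gap 42.7
row [-0.268, -0.001, 0.299, -0.0, 0.014, -0.001] rows>= 2.0
t=2.6 grasp w [ 535.5 -391.9  137.9] stand [-540.3  -71.1  137.9] J [-57.  43.  57.  30. 107. -40.] F [ 0.2 -0.7 -0.6] gap 42.7
```

View pics/s1.png

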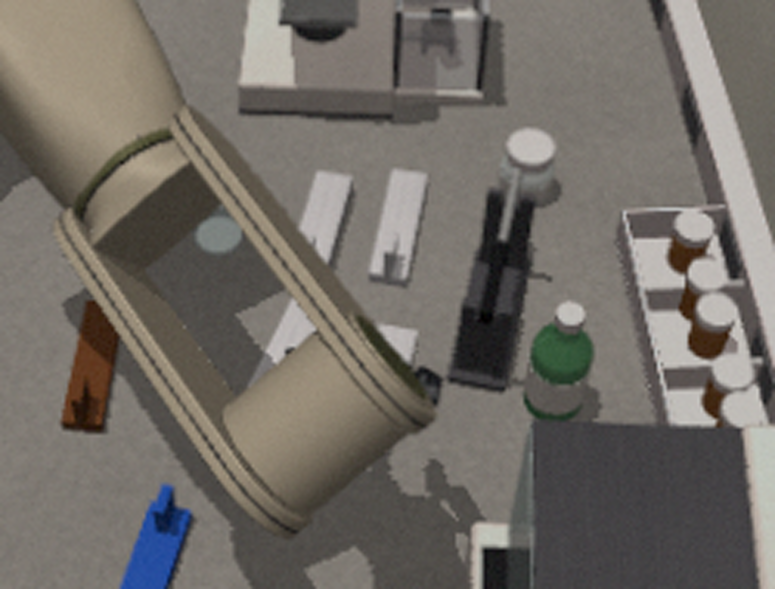

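View pics/t1.png

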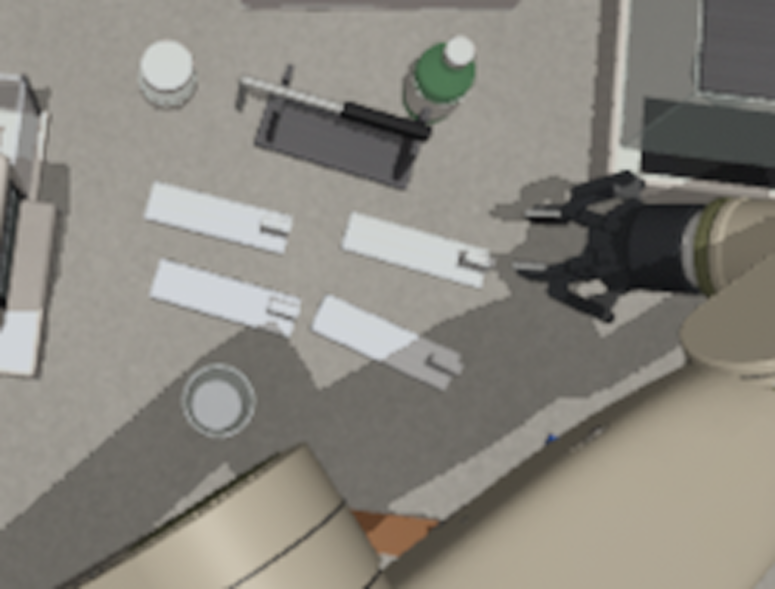

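```bash
python3 -m jog '[[-0.17,0,0.18,0,0.014,0],[-0.17,0,0.18,0,0.014,0],[-0.2,0,0.22,0,0.014,0]]' ; python3 to.py p10 -62 0 37 0 43; python3 - <<'E'
from bench import r
import cv2
d=r.snapshot("top"); cv2.imwrite("pics/t2.png",cv2.resize(d["pixels"][140:240,280:440,::-1],None,fx=5,fy=5,interpolation=cv2.INTER_CUBIC))
E
```

```text
time: 3.0
tool_pos: [539.7, -379.9, 54.4]
tcp_rot: [179.9, -42.6, 74.7]
ft_force: [0.6, -0.2, 0.5]
finger_gap: 42.8
row [-0.093, -0.006, 0.084, -0.0, 0.002, 0.001] rows>= 0.6
t=3.0 grasp w [ 536.3 -392.3   68.4] stand [-540.7  -71.9   68.4] J [-58.  49.  57.  31. 104. -43.] F [ 0.6 -0.2  0.5] gap 42.8
```

View pics/t2.png

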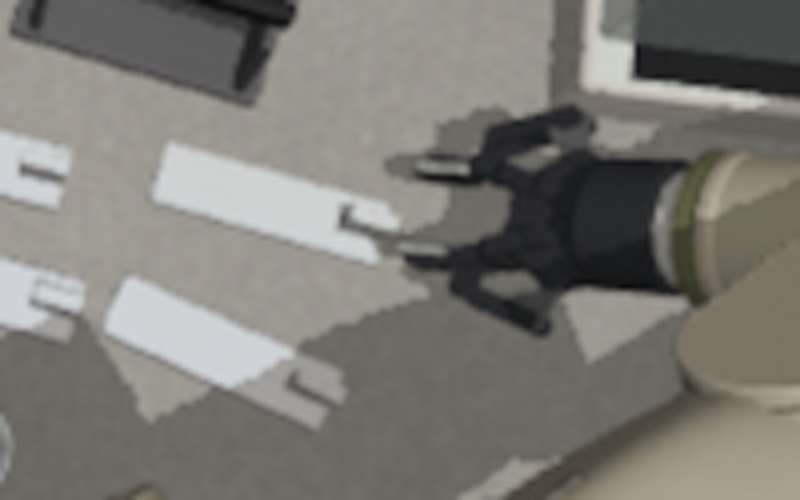

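```bash
python3 - <<'E'
from h import *
p=[550.6,-335.1,np.radians(74.5)]
c=lambda P:((proj("top",P)+.5-[280,140])*5).round().tolist()
print("tcp",c([(539.7,-379.9,54.4)]),"grasp",c([(536.3,-392.3,68.4)]))
print("tab",c(place(p,[(-75,0,50),(-45,0,50),(-45,0,10)])))
print("plate",c(place(p,[(75,20,10),(75,-20,10),(-75,20,10)])))
E
```

```text
tcp [[358.0, 209.0]] grasp [[383.0, 211.0]]
tab [[400.0, 225.0], [354.0, 212.0], [339.0, 223.0]]
plate [[153.0, 202.0], [168.0, 144.0], [377.0, 265.0]]
```

```bash
python3 to.py p10 -57 0 37 0 43; python3 -m jog '[[-0.05,-0.025,0.06,0,0,0],[-0.08,-0.025,0.098,0,0,0],[-0.08,-0.025,0.098,0,0,0]]' ; python3 to.py p10 -57 0 37 0 43; python3 - <<'E'
from bench import r
import cv2
d=r.snapshot("top"); cv2.imwrite("pics/t3.png",cv2.resize(d["pixels"][140:240,280:440,::-1],None,fx=5,fy=5,interpolation=cv2.INTER_CUBIC))
E
```

```text
row [-0.077, -0.006, 0.095, -0.0, 0.002, 0.001] rows>= 0.6
t=3.0 grasp w [ 536.4 -392.1   67.7] stand [-540.4  -72.    67.7] J [-58.  49.  57.  31. 103. -43.] F [-0.3  0.6 -1.8] gap 42.7
time: 3.35
tool_pos: [533.8, -377.1, 22.8]
tcp_rot: [179.8, -42.6, 74.7]
ft_force: [0.1, 0.6, -1.1]
finger_gap: 42.8
row [0.004, 0.02, 0.002, 0.0, 0.002, 0.001] rows>= 0.1
t=3.4 grasp w [ 530.4 -389.5   36.8] stand [-538.3  -65.8   36.8] J [-58.  50.  59.  31. 101. -45.] F [ 0.1  0.6 -1.1] gap 42.8
```

View pics/t3.png

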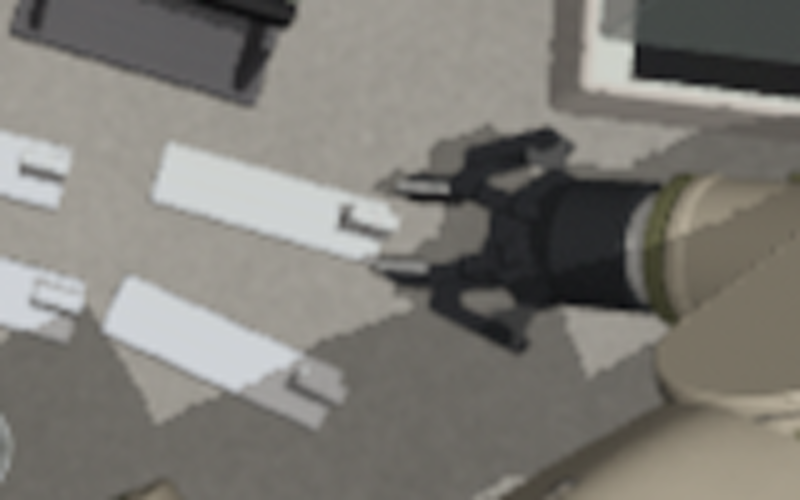

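```bash
python3 -m jog '[[0.02,0.01,0.02,0,0,0],[0.04,0.01,0.036,0,0,0],[0.04,0.01,0.036,0,0,0]]';  python3 -m jog '[[0,0,0,0,0,0],[0,0,0,0,0,0],[0,0,0,0,0,0],[0,0,0,0,0,0],[0,0,0,0,0,0],[0,0,0,0,0,0]]' 0 80; python3 - <<'E'
from bench import r
import cv2
d=r.snapshot("top"); cv2.imwrite("pics/t4.png",cv2.resize(d["pixels"][140:240,280:440,::-1],None,fx=5,fy=5,interpolation=cv2.INTER_CUBIC))
E
```

```text
time: 3.7
tool_pos: [541.2, -365.1, 24.8]
tcp_rot: [179.6, -42.5, 74.9]
ft_force: [-0.2, 0.6, 0.4]
finger_gap: 42.4
time: 4.3
tool_pos: [540.5, -366.4, 24.3]
tcp_rot: [179.6, -42.5, 74.8]
ft_force: [1.3, -2.9, 2.1]
finger_gap: 4.9
```

View pics/t4.png

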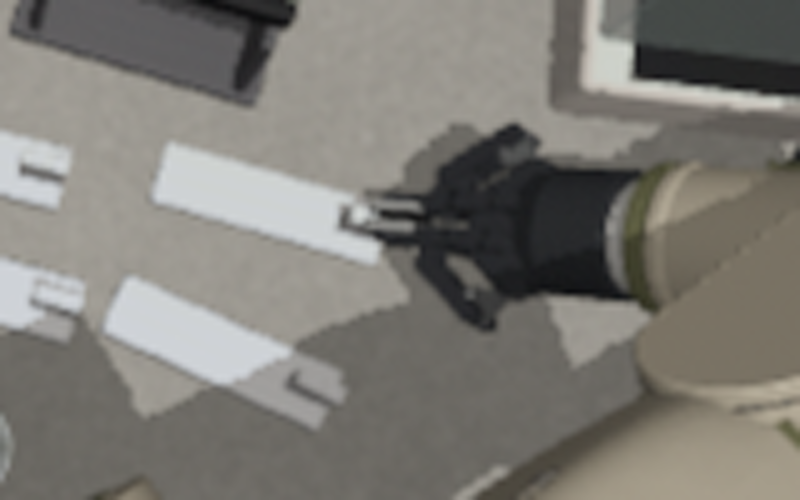

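```bash
 python3 -m jog '[[0,0,0,0,0,0],[0,0,0,0,0,0]]'; python3 - <<'E'
from h import *
from bench import r
c=lambda P:((proj("top",P)+.5-[280,140])*5).round().tolist()
s=r.sense(); print(c([s["tool_pos"]]),s["finger_gap"])
from scipy.spatial.transform import Rotation as Ro
R=Ro.from_euler("xyz",s["tcp_rot"],degrees=True); print(c(np.array(s["tool_pos"])+R.apply([[0,7,0],[0,-7,0],[0,7,-50],[0,-7,-50],[-11,7,0],[11,7,0]])))
d=r.snapshot("side"); cv2.imwrite("pics/s4.png",cv2.resize(d["pixels"][200:320,200:340,::-1],None,fx=5,fy=5,interpolation=cv2.INTER_CUBIC))
E
```

```text
time: 4.55
tool_pos: [540.5, -366.3, 24.2]
tcp_rot: [179.6, -42.5, 74.8]
ft_force: [1.3, -2.3, 3.2]
finger_gap: 4.8
[[325.0, 216.0]] 4.77656764263745
[[328.0, 206.0], [322.0, 226.0], [394.0, 210.0], [388.0, 231.0], [337.0, 211.0], [318.0, 200.0]]
```

View pics/s4.png

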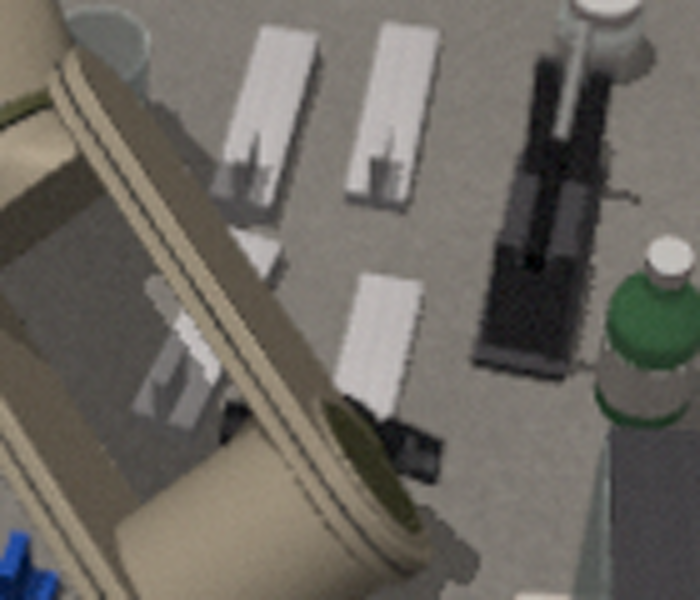

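```bash
 python3 -m jog '[[0.04,0,-0.043,0,0,0],[0.1,0,-0.107,0,0,0],[0.1,0,-0.107,0,0,0]]'; python3 - <<'E'
from h import *
from bench import r
d=r.snapshot("side"); cv2.imwrite("pics/s5.png",cv2.resize(d["pixels"][200:320,200:340,::-1],None,fx=5,fy=5,interpolation=cv2.INTER_CUBIC))
d=r.snapshot("top"); cv2.imwrite("pics/t5.png",cv2.resize(d["pixels"][140:240,280:440,::-1],None,fx=5,fy=5,interpolation=cv2.INTER_CUBIC))
E
```

```text
time: 4.9
tool_pos: [541.8, -367.2, 65.3]
tcp_rot: [179.3, -42.3, 75.0]
ft_force: [0.4, 0.3, -0.3]
finger_gap: 4.5
```

View pics/t5.png

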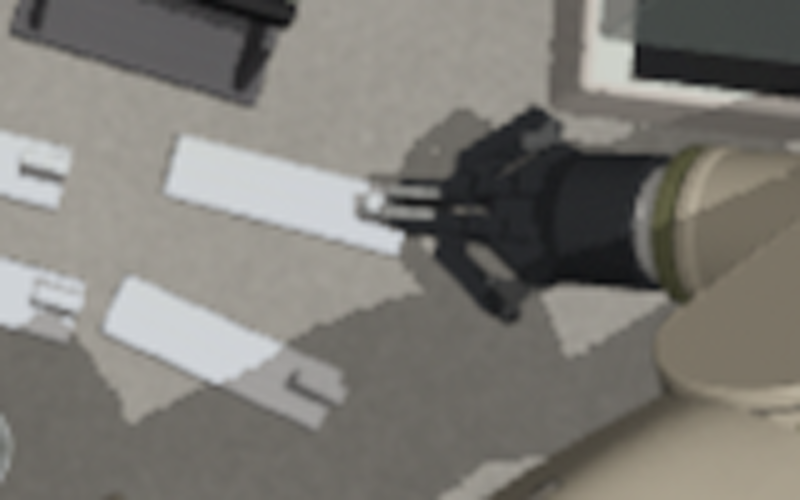

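View pics/s5.png

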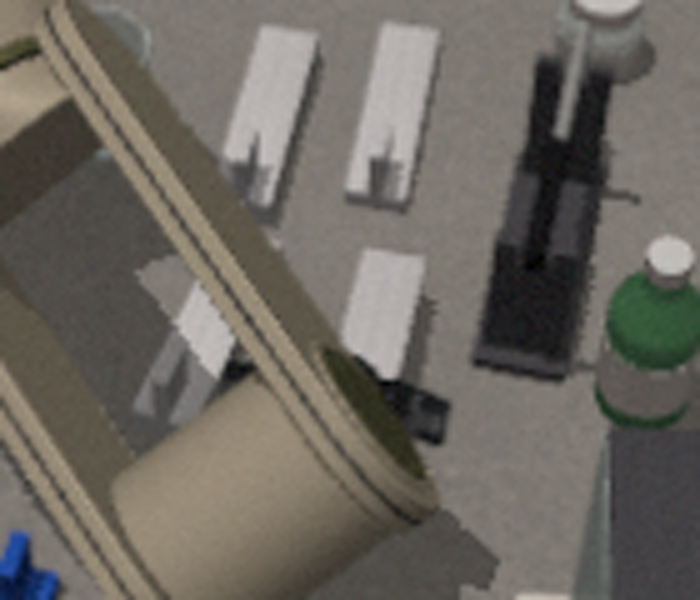

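```bash
cat > fitp.py <<'E'
# fit level/tilted plate of top height: args json side pts dict, top pts dict  {"FL":[x,y]..}; offs/scales; frame by corner tags F/N + L(+y)/R(-y)
from h import *
CN={"FL":(75,20),"FR":(75,-20),"NL":(-75,20),"NR":(-75,-20)}
def fit(S,so,ss,T,to,ts,g,tilt=False):
    from scipy.spatial.transform import Rotation as Ro
    def M(p,t):
        R=Ro.from_euler("ZY",[p[2],p[4] if tilt else 0]); return R.apply([*CN[t],0])+[p[0],p[1],p[3]]
    def f(p): return np.concatenate([proj("side",M(p,t))[0]-un(q,so,ss) for t,q in S.items()]+[proj("top",M(p,t))[0]-un(q,to,ts) for t,q in T.items()])
    r=least_squares(f,[*g,0.0] if tilt else g)
    p=r.x.copy(); p[2]=np.degrees(p[2]); 
    if tilt: p[4]=np.degrees(p[4])
    print("x y yaw ztop (tilt)",np.round(p,1),"res",np.round(r.fun,1)); return p
E
python3 - <<'E'
from fitp import *
fit({"FL":(370,250),"FR":(425,257)},np.array([200,200]),5,{"FR":(180,135),"FL":(165,194),"NL":(400,255)},np.array([280,140]),5,[550,-330,1.3,50])
fit({"FL":(370,250),"FR":(425,257)},np.array([200,200]),5,{"FR":(180,135),"FL":(165,194),"NL":(400,255)},np.array([280,140]),5,[550,-330,1.3,50],True)
E
python3 to.py p10 -60 0 80 0 43
```

```text
x y yaw ztop (tilt) [ 551.4 -339.7   75.3   42.9] res [-1.2 -0.3  0.4  0.4  0.3 -0.3  0.3 -0.3 -0.5 -0.2]
x y yaw ztop (tilt) [ 550.3 -338.4   74.2   49.1    5.4] res [-1.1 -0.3  0.4  0.5  0.2 -0.3 -0.1 -0.3 -0.2 -0.2]
row [-0.031, 0.004, -0.05, 0.001, 0.003, 0.002] rows>= 0.3
t=5.0 grasp w [ 537.4 -378.7   76.2] stand [-527.   -71.9   76.2] J [-57.  46.  60.  31. 103. -43.] F [ 0.2  0.5 -2. ] gap 4.4
```

```bash
 python3 to.py p10 -42 0 170 0 43; python3 to.py stand -240 0 170 0 43
```

```text
row [0.264, 0.006, -0.267, 0.001, 0.003, 0.002] rows>= 1.9
t=5.0 grasp w [ 537.4 -378.7   76.2] stand [-527.   -71.9   76.2] J [-57.  46.  60.  31. 103. -43.] F [ 0.2  0.5 -2. ] gap 4.4
row [1.05, -0.5, 0.446, 0.041, 0.003, -0.042] rows>= 6.2
t=5.0 grasp w [ 537.4 -378.7   76.2] stand [-527.   -71.9   76.2] J [-57.  46.  60.  31. 103. -43.] F [ 0.2  0.5 -2. ] gap 4.4
```

```bash
 python3 -m jog '[[0.08,0,-0.08,0,0,0],[0.18,0,-0.18,0,0,0],[0.28,0,-0.28,0,0,0],[0.38,0,-0.15,0,0,0],[0.5,-0.1,0,0.01,0,-0.01],[0.64,-0.22,0.13,0.02,0,-0.02],[0.8,-0.35,0.25,0.03,0,-0.03],[0.95,-0.46,0.38,0.04,0,-0.042],[0.98,-0.5,0.4,0.041,0.003,-0.042],[0.98,-0.5,0.4,0.041,0.003,-0.042]]' - 100; python3 to.py stand -240 0 170 0 43;  python3 - <<'E'
from h import *
from bench import r
d=r.snapshot("side"); cv2.imwrite("pics/s6.png",cv2.resize(d["pixels"][100:260,170:370,::-1],None,fx=4,fy=4,interpolation=cv2.INTER_CUBIC))
d=r.snapshot("top"); cv2.imwrite("pics/t6.png",cv2.resize(d["pixels"][100:250,140:340,::-1],None,fx=4,fy=4,interpolation=cv2.INTER_CUBIC))
E
```

```text
time: 6.0
tool_pos: [482.5, -87.5, 150.7]
tcp_rot: [-179.6, -43.3, 85.1]
ft_force: [0.0, -1.0, -2.1]
finger_gap: 3.5
row [0.057, 0.031, 0.024, -0.002, -0.002, -0.0] rows>= 0.3
t=6.0 grasp w [ 481.5 -100.5  164.6] stand [-254.6    7.6  164.6] J [-43.  13.  96.  33. 100. -41.] F [ 0.  -1.  -2.1] gap 3.5
```

View pics/t6.png

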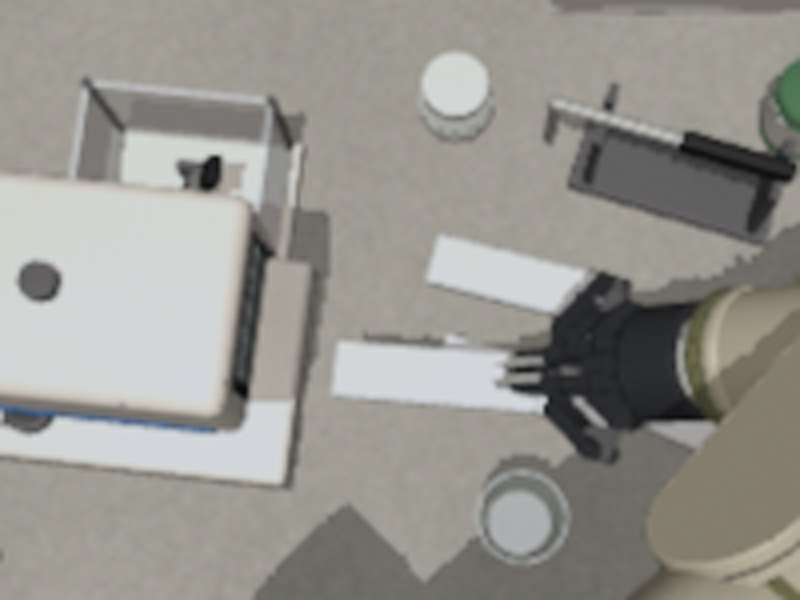

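View pics/s6.png

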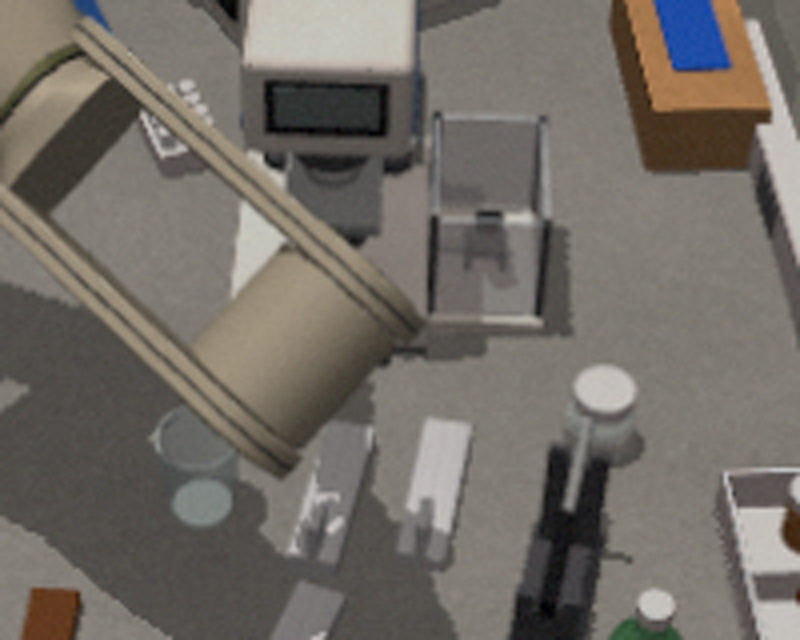

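```bash
cat >> fitp.py <<'E'
def sf(P,f=(510.8,152.5,85.1)):
    c,q=np.cos(np.radians(f[2])),np.sin(np.radians(f[2])); d=np.array(P[:2])-f[:2]; return np.round([c*d[0]+q*d[1],-q*d[0]+c*d[1]],1)
E
python3 - <<'E'
from fitp import *
for z in(130,138,146):
  q={k:back("top",un(v,np.array([140,100]),4),z) for k,v in {"FR":(337,341),"FL":(332,397),"NL":(545,413)}.items()}
  print(z,{k:sf(v) for k,v in q.items()}, np.linalg.norm(q["FL"]-q["NL"]),np.linalg.norm(q["FL"]-q["FR"]))
E
```

```text
130 {'FR': array([-140. ,  -13.8]), 'FL': array([-140.9,   27.7]), 'NL': array([-296.6,   24.9])} 155.74563333252635 41.560308619475606
138 {'FR': array([-140.9,  -12.5]), 'FL': array([-141.7,   28.7]), 'NL': array([-296.3,   25.9])} 154.60406824462976 41.25568500758326
146 {'FR': array([-141.8,  -11.3]), 'FL': array([-142.6,   29.7]), 'NL': array([-296. ,   26.9])} 153.46250315673308 40.951061395691084
```

```bash
 python3 to.py stand -158 0 164 0 43; python3 -m jog '[[0.1,0.01,0.1,0,0,0],[0.2,0.025,0.18,0,0,0],[0.285,0.031,0.264,0,0,0],[0.285,0.031,0.264,0,0,0]]';python3 to.py stand -158 0 156 0 43;  python3 - <<'E'
from h import *
from bench import r
d=r.snapshot("side"); cv2.imwrite("pics/s7.png",cv2.resize(d["pixels"][110:210,200:330,::-1],None,fx=6,fy=6,interpolation=cv2.INTER_CUBIC))
d=r.snapshot("top"); cv2.imwrite("pics/t7.png",cv2.resize(d["pixels"][100:250,140:340,::-1],None,fx=4,fy=4,interpolation=cv2.INTER_CUBIC))
E
```

```text
row [0.29, 0.02, 0.279, -0.001, -0.0, -0.0] rows>= 2.0
t=6.1 grasp w [ 483.9 -104.9  165.5] stand [-258.7    4.9  165.5] J [-43.  13.  96.  33. 100. -41.] F [-0.1 -0.5 -3.1] gap 3.3
time: 6.5
tool_pos: [501.9, 4.8, 152.5]
tcp_rot: [-179.9, -43.1, 85.2]
ft_force: [-0.2, -0.3, -2.0]
finger_gap: 3.1
row [-0.02, -0.015, 0.038, -0.001, -0.001, 0.0] rows>= 0.2
t=6.5 grasp w [500.8  -8.1 166.4] stand [-160.9   -3.8  166.4] J [-35.   7. 102.  36.  95. -35.] F [-0.2 -0.3 -2. ] gap 3.1
```

View pics/s7.png

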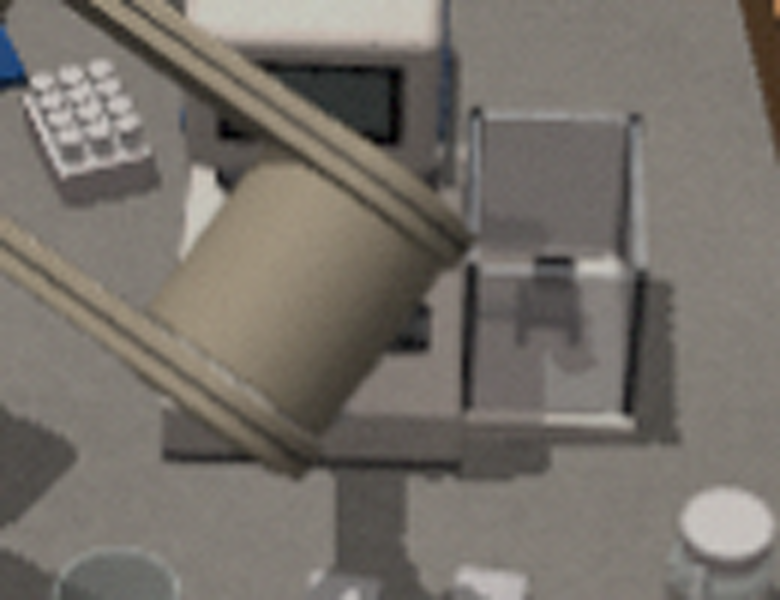

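View pics/t7.png

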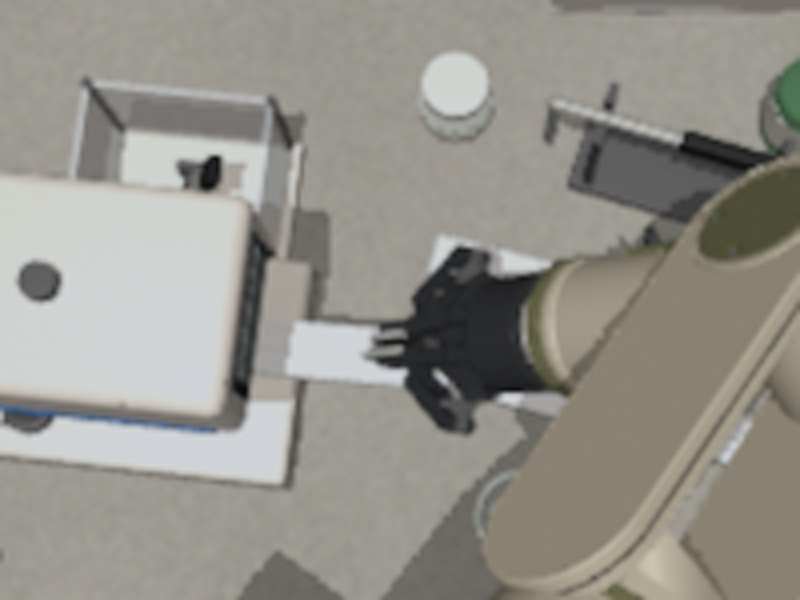

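```bash
 python3 -m jog '[[-0.014,-0.015,0.015,0,0,0],[-0.027,-0.015,0.029,0,0,0],[-0.027,-0.015,0.029,0,0,0]]';python3 to.py; python3 -m jog '[[-0.007,0,0.007,0,0,0],[-0.014,0,0.015,0,0,0],[-0.014,0,0.015,0,0,0]]';python3 to.py
```

```text
time: 6.9
tool_pos: [497.4, 2.7, 141.4]
tcp_rot: [-179.8, -43.1, 84.9]
ft_force: [0.2, -0.6, -1.1]
finger_gap: 3.2
t=6.9 grasp w [496.3 -10.2 155.3] stand [-163.3    0.6  155.3] J [-35.   7. 103.  36.  94. -35.] F [ 0.2 -0.6 -1.1] gap 3.2
time: 7.2
tool_pos: [497.7, 3.4, 137.0]
tcp_rot: [-179.9, -43.1, 85.0]
ft_force: [-0.6, 0.3, -0.9]
finger_gap: 3.1
t=7.2 grasp w [496.6  -9.6 150.9] stand [-162.7    0.3  150.9] J [-35.   7. 103.  36.  94. -36.] F [-0.6  0.3 -0.9] gap 3.1
```

```bash
for i in 1 2 3; do python3 -m jog '[[-0.004,0,0.004,0,0,0],[-0.0068,0,0.0073,0,0,0],[-0.0068,0,0.0073,0,0,0]]' >/dev/null; python3 to.py;done
```

```text
t=7.5 grasp w [496.7  -9.4 148.7] stand [-162.6    0.2  148.7] J [-35.   8. 103.  36.  93. -36.] F [-0.2 -0.3 -1.6] gap 3.4
t=7.8 grasp w [496.7  -9.5 146.1] stand [-162.6    0.2  146.1] J [-35.   8. 103.  36.  93. -36.] F [-0.2 -0.5 -1.5] gap 3.2
t=8.1 grasp w [496.6  -9.5 143.6] stand [-162.6    0.3  143.6] J [-35.   8. 104.  36.  93. -36.] F [ 0.4 -0.8 -0.3] gap 3.0
```

```bash
python3 -m jog '[[-0.004,0,0.004,0,0,0],[-0.0068,0,0.0073,0,0,0],[-0.0068,0,0.0073,0,0,0]]' >/dev/null; python3 to.py;python3 -m jog '[[-0.004,0,0.004,0,0,0],[-0.0068,0,0.0073,0,0,0],[-0.0068,0,0.0073,0,0,0]]' >/dev/null; python3 to.py
```

```text
t=8.4 grasp w [496.6  -9.5 141.1] stand [-162.6    0.3  141.1] J [-35.   8. 104.  36.  93. -36.] F [ 0.3  0.5 -0.4] gap 3.4
t=8.7 grasp w [496.6  -9.4 138.6] stand [-162.5    0.3  138.6] J [-35.   8. 104.  36.  92. -37.] F [-0.7 -0.6  0. ] gap 3.6
```

```bash
python3 - <<'E'
from h import *
from bench import r
d=r.snapshot("top"); cv2.imwrite("pics/t8.png",cv2.resize(d["pixels"][140:220,180:280,::-1],None,fx=7.5,fy=7.5,interpolation=cv2.INTER_CUBIC))
print(r.sense()["wrist_torque"])
E
```

```text
[-0.37606496  0.04812774 -0.04572035]
```

View pics/t8.png

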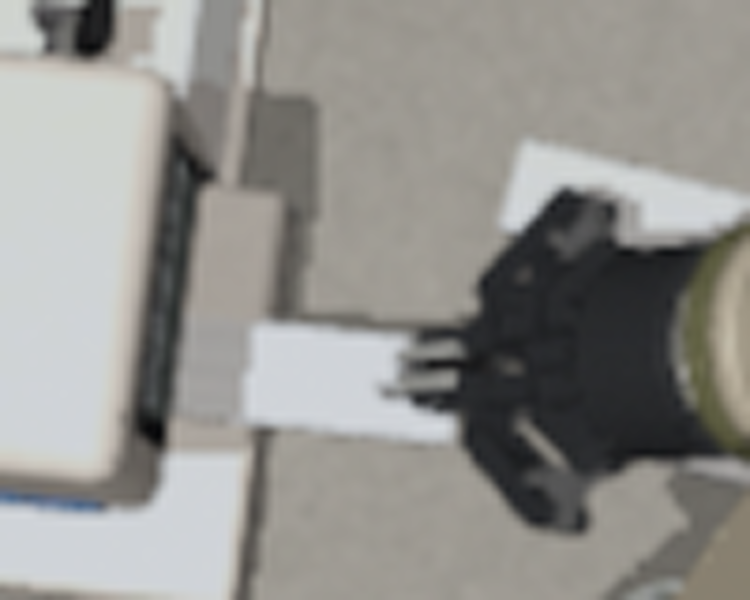

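```bash
python3 -m jog '[[-0.004,0,0.004,0,0,0],[-0.0068,0,0.0073,0,0,0],[-0.0068,0,0.0073,0,0,0]]' >/dev/null; python3 to.py;python3 -m jog '[[-0.004,0,0.004,0,0,0],[-0.0068,0,0.0073,0,0,0],[-0.0068,0,0.0073,0,0,0]]' >/dev/null; python3 to.py; python3 -c "
from bench import r;print(r.sense()['wrist_torque'])"
```

```text
t=9.1 grasp w [496.7  -9.5 136.1] stand [-162.6    0.3  136.1] J [-35.   9. 104.  36.  92. -37.] F [ 0.  -0.4 -1.3] gap 3.2
t=9.3 grasp w [496.7  -9.5 133.7] stand [-162.6    0.3  133.7] J [-35.   9. 104.  36.  92. -37.] F [-0.2 -0.2  0.1] gap 3.3
[-0.33426514  0.02702772 -0.0196677 ]
```

```bash
python3 - <<'E'
from h import *
from bench import r
d=r.snapshot("top"); a=d["pixels"][165:210,190:240,::-1].astype(float); a=np.clip((a-60)*1.7,0,255).astype(np.uint8)
cv2.imwrite("pics/t9.png",cv2.resize(a,None,fx=13,fy=13,interpolation=cv2.INTER_CUBIC))
p=[510.8,152.5,np.radians(85.1)]
for P in [(-47.6,20,107),(-47.6,-20,107),(-55,45,108),(-55,-45,108),(-100,0,225)]: print(P,((proj("top",place(p,[P]))+.5-[190,165])*13).round())
E
```

```text
(-47.6, 20, 107) [[ 41. 389.]]
(-47.6, -20, 107) [[ 62. 219.]]
(-55, 45, 108) [[ 59. 499.]]
(-55, -45, 108) [[106. 115.]]
(-100, 0, 225) [[205. 236.]]
```

View pics/t9.png

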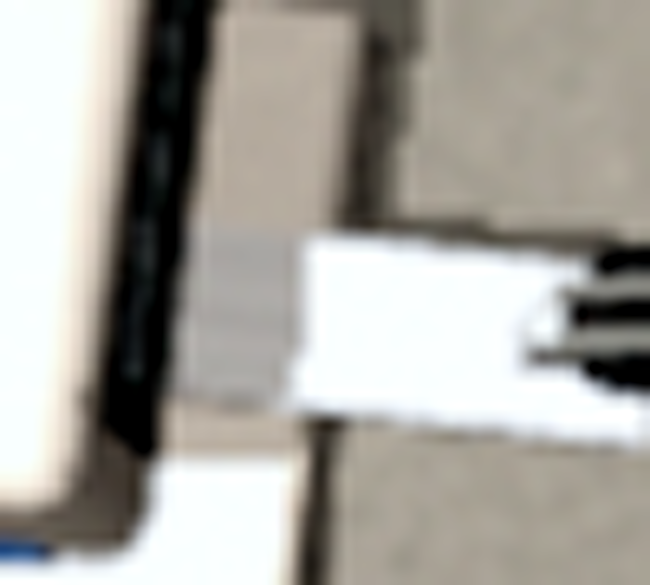

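```bash
cat > avg.py <<'E'
from bench import r
import numpy as np
F=[];T=[]
for i in range(3):
    s=r.sense();F.append(s["ft_force"]);T.append(s["wrist_torque"]);r.snapshot("top")
print("avg F",np.mean(F,0).round(2),"T",np.mean(T,0).round(3),"t",round(s["time"],2))
E
python3 avg.py; python3 -m jog '[[0.02,0,-0.02,0,0,0],[0.055,0,-0.058,0,0,0],[0.09,0,-0.026,0,0,0],[0.09,0,-0.026,0,0,0]]' >/dev/null; python3 to.py; python3 avg.py
```

```text
avg F [-0.4  -0.73  0.08] T [-0.344  0.01   0.01 ] t 9.5
t=9.9 grasp w [498.1   3.5 154.6] stand [-149.5   -0.   154.6] J [-34.   6. 104.  37.  93. -35.] F [ 0.3 -1.  -1.9] gap 3.4
avg F [ 0.29 -0.64 -1.62] T [-0.541  0.037 -0.024] t 10.05
```

```bash
python3 -m jog '[[-0.007,0,0.007,0,0,0],[-0.0136,0,0.0146,0,0,0],[-0.0136,0,0.0146,0,0,0]]' >/dev/null; python3 to.py;python3 avg.py; python3 -m jog '[[-0.004,0,0.004,0,0,0],[-0.0082,0,0.0088,0,0,0],[-0.0082,0,0.0088,0,0,0]]' >/dev/null; python3 to.py;python3 avg.py; python3 -m jog '[[-0.004,0,0.004,0,0,0],[-0.0082,0,0.0088,0,0,0],[-0.0082,0,0.0088,0,0,0]]' >/dev/null; python3 to.py;python3 avg.py
```

```text
t=10.4 grasp w [497.4   2.5 148.3] stand [-150.6    0.5  148.3] J [-34.   7. 104.  37.  93. -35.] F [-0.4  0.  -1.2] gap 3.1
avg F [-0.29  0.43 -1.04] T [-0.452  0.046 -0.016] t 10.5
t=10.8 grasp w [497.7   2.5 145.7] stand [-150.6    0.2  145.7] J [-34.   7. 104.  37.  92. -35.] F [-0.7 -1.3 -0.3] gap 3.3
avg F [ 0.03 -0.41 -0.75] T [-0.434  0.044 -0.007] t 10.95
t=11.3 grasp w [497.7   2.5 142.7] stand [-150.6    0.3  142.7] J [-34.   7. 104.  37.  92. -36.] F [-0.2 -0.   0.3] gap 3.4
avg F [-0.3  -0.11 -0.35] T [-0.394  0.011  0.016] t 11.4
```

```bash
python3 -m jog '[[0.02,0,0.019,0,0,0],[0.045,0,0.042,0,0,0],[0.073,0,0.068,0,0,0],[0.073,0,0.068,0,0,0]]'; python3 to.py; python3 avg.py
```

```text
time: 11.85
tool_pos: [500.7, 41.9, 129.2]
tcp_rot: [-179.9, -43.1, 85.1]
ft_force: [-0.8, 1.5, -0.3]
finger_gap: 3.3
t=11.8 grasp w [499.7  28.9 143.1] stand [-124.1    0.5  143.1] J [-31.   6. 106.  38.  91. -34.] F [-0.8  1.5 -0.3] gap 3.3
avg F [-0.34  0.68 -0.28] T [-0.305  0.029  0.005] t 11.95
```

```bash
python3 -m jog '[[0.025,0,0.023,0,0,0],[0.055,0,0.051,0,0,0],[0.085,0,0.079,0,0,0],[0.085,0,0.079,0,0,0]]'; python3 to.py; python3 avg.py
```

```text
time: 12.4
tool_pos: [503.3, 70.7, 129.3]
tcp_rot: [-179.9, -43.1, 85.1]
ft_force: [0.6, 0.6, 0.1]
finger_gap: 3.4
t=12.4 grasp w [502.2  57.8 143.2] stand [-95.1   0.5 143.2] J [-28.   4. 107.  39.  89. -32.] F [0.6 0.6 0.1] gap 3.4
avg F [ 0.12  0.71 -0.25] T [-0.183  0.038 -0.038] t 12.5
```

```bash
python3 - <<'E'
from h import *
from bench import r
d=r.snapshot("side"); cv2.imwrite("pics/s8.png",cv2.resize(d["pixels"][90:210,200:330,::-1],None,fx=5,fy=5,interpolation=cv2.INTER_CUBIC))
d=r.snapshot("top"); cv2.imwrite("pics/t10.png",cv2.resize(d["pixels"][130:230,160:290,::-1],None,fx=6,fy=6,interpolation=cv2.INTER_CUBIC))
E
```

```text
(no output)
```

View pics/t10.png

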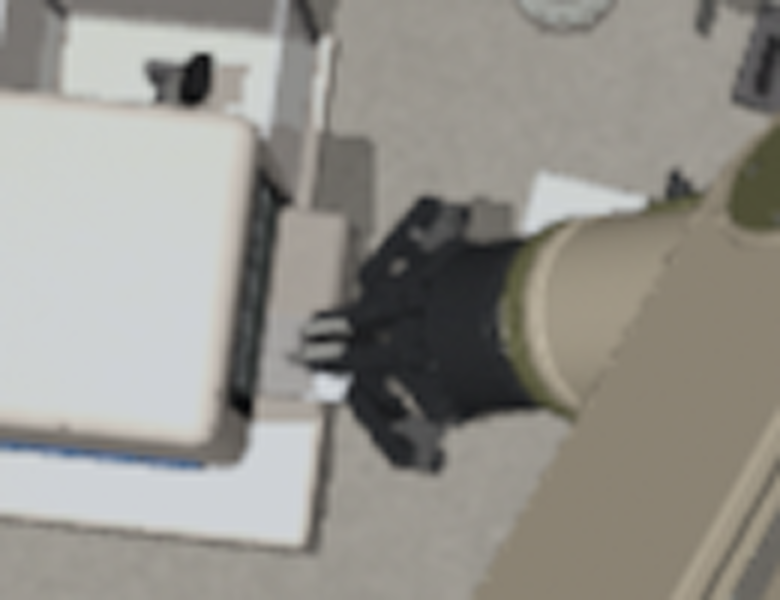

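View pics/s8.png

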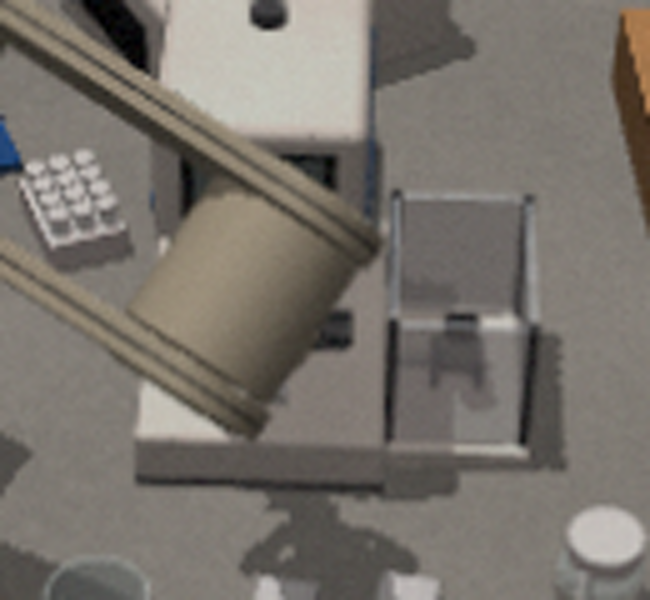

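```bash
python3 - <<'E'
from fitp import *
for z in (115,120): print(sf(back("top",un((345,402),np.array([160,130]),6),z)))
E
python3 -m jog '[[0.012,0,0.011,0,0,0],[0.024,0,0.022,0,0,0],[0.035,0,0.033,0,0,0],[0.035,0,0.033,0,0,0]]'; python3 to.py; python3 avg.py
```

```text
[-122.1   20.6]
[-122.7   21.3]
time: 13.05
tool_pos: [504.8, 81.4, 129.5]
tcp_rot: [-180.0, -43.1, 85.1]
ft_force: [0.2, -1.6, 3.3]
finger_gap: 3.3
t=13.1 grasp w [503.7  68.5 143.4] stand [-8.430e+01 -1.000e-01  1.434e+02] J [-27.   4. 108.  39.  88. -31.] F [ 0.2 -1.6  3.3] gap 3.3
avg F [ 0.6  -2.11  3.34] T [-0.219 -0.084 -0.089] t 13.15
```

```bash
python3 -m jog '[[0,0,0,0,0,0],[0,0,0,0,0,0],[0,0,0,0,0,0],[0,0,0,0,0,0]]' 0.35; python3 avg.py;  python3 - <<'E'
from h import *
from bench import r
d=r.snapshot("top"); cv2.imwrite("pics/t11.png",cv2.resize(d["pixels"][130:230,160:290,::-1],None,fx=6,fy=6,interpolation=cv2.INTER_CUBIC))
d=r.snapshot("side"); cv2.imwrite("pics/s11.png",cv2.resize(d["pixels"][110:190,220:320,::-1],None,fx=7,fy=7,interpolation=cv2.INTER_CUBIC))
E
```

```text
time: 13.6
tool_pos: [504.2, 81.3, 128.8]
tcp_rot: [-179.9, -43.1, 85.0]
ft_force: [0.2, 0.1, 0.3]
finger_gap: 30.3
avg F [-0.1   0.27  0.54] T [-0.292  0.006  0.006] t 13.7
```

View pics/t11.png

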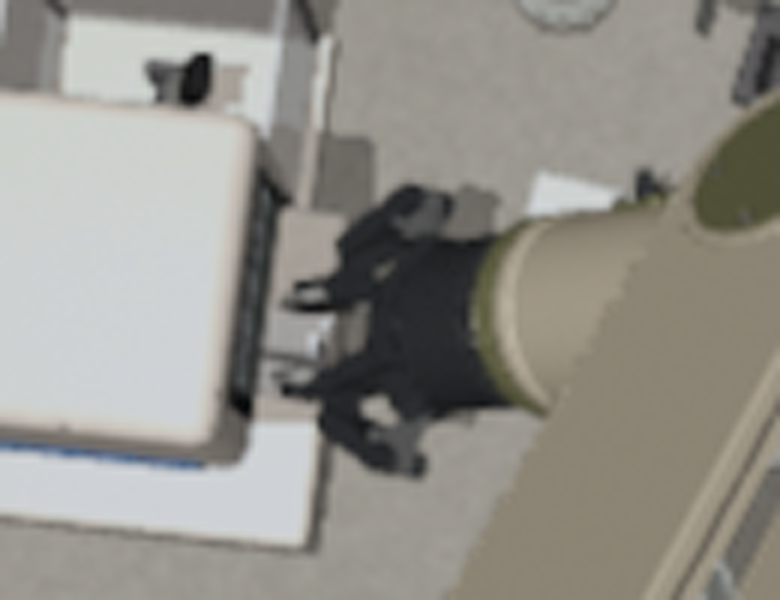

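View pics/s11.png

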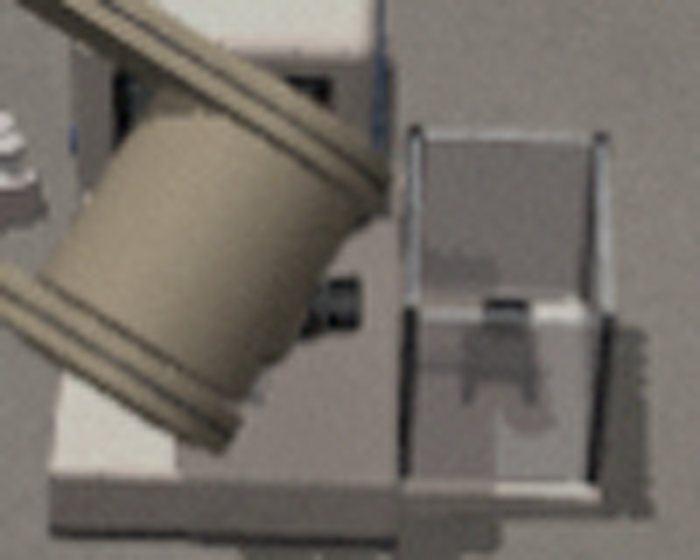

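```bash
python3 - <<'E'
from fitp import *
from bench import r
d=r.snapshot("top")
a=np.clip((d["pixels"][165:205,195:225,::-1].astype(float)-50)*1.5,0,255).astype(np.uint8)
cv2.imwrite("pics/t12.png",cv2.resize(a,None,fx=14,fy=14,interpolation=cv2.INTER_CUBIC))
p=[510.8,152.5,np.radians(85.1)]
for cx in(-35,-45):
  for P in [(-75,20,117),(-75,-20,117),(-75,5,157),(-75,-5,157)]: print(cx,P,((proj("top",place(p,[(P[0]+cx,P[1],P[2])]))+.5-[195,165])*14).round())
E
```

```text
-35 (-75, 20, 117) [[258. 440.]]
-35 (-75, -20, 117) [[280. 254.]]
-35 (-75, 5, 157) [[243. 340.]]
-35 (-75, -5, 157) [[249. 292.]]
-45 (-75, 20, 117) [[305. 444.]]
-45 (-75, -20, 117) [[326. 258.]]
-45 (-75, 5, 157) [[292. 345.]]
-45 (-75, -5, 157) [[297. 297.]]
```

View pics/t12.png

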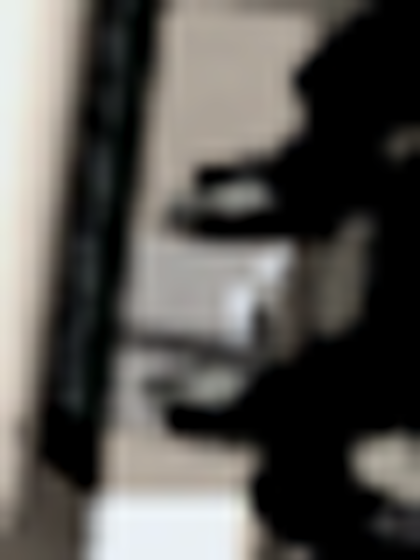

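```bash
python3 -m jog '[[0,0,0,0,0,0],[0,0,0,0,0,0],[0,0,0,0,0,0],[0,0,0,0,0,0],[0,0,0,0,0,0]]' 0 100; python3 avg.py; python3 -m jog '[[0.009,0,0.008,0,0,0],[0.018,0,0.016,0,0,0],[0.018,0,0.016,0,0,0]]'; python3 to.py; python3 avg.py
```

```text
time: 14.4
tool_pos: [504.5, 81.1, 129.2]
tcp_rot: [-179.9, -43.1, 85.1]
ft_force: [0.3, -0.2, 0.7]
finger_gap: 5.6
avg F [ 0.48 -0.49  0.64] T [-0.281 -0.028 -0.085] t 14.5
time: 14.85
tool_pos: [504.9, 87.6, 129.3]
tcp_rot: [-179.9, -43.1, 85.1]
ft_force: [0.4, -0.5, -0.5]
finger_gap: 5.3
t=14.8 grasp w [503.9  74.7 143.2] stand [-78.2   0.3 143.2] J [-27.   4. 108.  39.  88. -30.] F [ 0.4 -0.5 -0.5] gap 5.3
avg F [0.45 0.14 0.1 ] T [-0.251 -0.069 -0.115] t 14.95
```

```bash
python3 -m jog '[[-0.03,0,-0.031,0,0,0],[-0.1,0,-0.098,0,0,0],[-0.18,0,-0.175,0,0,0],[-0.28,0,-0.268,0,0,0],[-0.38,0,-0.36,0,0,0],[-0.45,0.03,-0.48,0,0,0],[-0.52,0.06,-0.6,0,0,0],[-0.52,0.06,-0.6,0,0,0]]'; python3 to.py p10 -42 0 110 0 43;python3 avg.py
```

```text
time: 15.8
tool_pos: [503.9, -115.9, 150.8]
tcp_rot: [179.9, -42.9, 85.0]
ft_force: [0.9, 1.0, -1.8]
finger_gap: 5.7
row [-0.861, 0.243, -0.5, -0.039, 0.001, 0.043] rows>= 5.1
t=15.8 grasp w [ 502.8 -128.8  164.7] stand [-280.9  -16.   164.7] J [-44.  17.  91.  33. 100. -41.] F [ 0.9  1.  -1.8] gap 5.7
avg F [ 0.25  0.82 -1.84] T [-0.553  0.062 -0.009] t 15.9
```

```bash
python3 -m jog '[[-0.17,0.05,-0.13,-0.01,0,0.01],[-0.36,0.1,-0.28,-0.02,0,0.02],[-0.55,0.15,-0.42,-0.03,0,0.03],[-0.73,0.2,-0.5,-0.039,0,0.043],[-0.86,0.243,-0.5,-0.039,0,0.043],[-0.86,0.243,-0.5,-0.039,0,0.043],[-0.86,0.243,-0.5,-0.039,0,0.043]]'; python3 to.py p10 -42 0 40 0 43
```

```text
time: 16.65
tool_pos: [541.8, -356.6, 90.7]
tcp_rot: [-179.3, -43.3, 74.2]
ft_force: [0.5, 1.2, -1.4]
finger_gap: 5.4
row [-0.195, 0.013, 0.172, -0.003, -0.001, -0.001] rows>= 1.3
t=16.6 grasp w [ 538.5 -369.2  104.6] stand [-517.4  -72.2  104.6] J [-57.  45.  60.  32. 105. -41.] F [ 0.5  1.2 -1.4] gap 5.4
```

```bash
python3 -m jog '[[-0.1,0,0.09,0,0,0],[-0.17,0.01,0.15,0,0,0],[-0.19,0.01,0.168,0,0,0],[-0.19,0.01,0.168,0,0,0]]'; python3 to.py ; python3 avg.py;  python3 -m jog '[[0,0,0,0,0,0],[0,0,0,0,0,0],[0,0,0,0,0,0]]' 0.4; python3 -m jog '[[-0.05,0,-0.05,0,0,0],[-0.15,0,-0.16,0,0,0],[-0.15,0,-0.26,0,0,0],[-0.15,0,-0.4,0,0,0],[-0.1,0,-0.5,0,0,0],[-0.1,0,-0.5,0,0,0]]'; python3 to.py p15 -62 0 110 0 43; python3 - <<'E'
from h import *
from bench import r
d=r.snapshot("top"); cv2.imwrite("pics/t13.png",cv2.resize(d["pixels"][110:260,240:440,::-1],None,fx=4,fy=4,interpolation=cv2.INTER_CUBIC))
d=r.snapshot("side"); cv2.imwrite("pics/s13.png",cv2.resize(d["pixels"][190:310,200:340,::-1],None,fx=5,fy=5,interpolation=cv2.INTER_CUBIC))
E
```

```text
time: 17.05
tool_pos: [543.4, -362.0, 31.5]
tcp_rot: [-179.6, -43.1, 74.5]
ft_force: [-0.0, -0.0, -1.1]
finger_gap: 5.1
t=17.1 grasp w [ 540.  -374.6   45.3] stand [-522.7  -74.1   45.3] J [-57.  49.  60.  31. 101. -43.] F [-0.  -0.  -1.1] gap 5.1
avg F [ 0.51  0.06 -0.9 ] T [-0.556  0.133 -0.006] t 17.15
time: 17.5
tool_pos: [543.8, -364.4, 32.4]
tcp_rot: [-179.8, -43.0, 74.5]
ft_force: [0.9, 0.2, -0.3]
finger_gap: 33.8
time: 18.1
tool_pos: [517.0, -467.5, 110.9]
tcp_rot: [179.8, -42.7, 74.7]
ft_force: [0.6, -0.5, 0.9]
finger_gap: 34.3
row [0.83, -0.103, 0.847, 0.007, 0.002, -0.006] rows>= 6.0
t=18.1 grasp w [ 513.5 -479.9  124.8] stand [-629.9  -56.7  124.8] J [-62.  57.  39.  31. 115. -41.] F [ 0.6 -0.5  0.9] gap 34.3
```

View pics/t13.png

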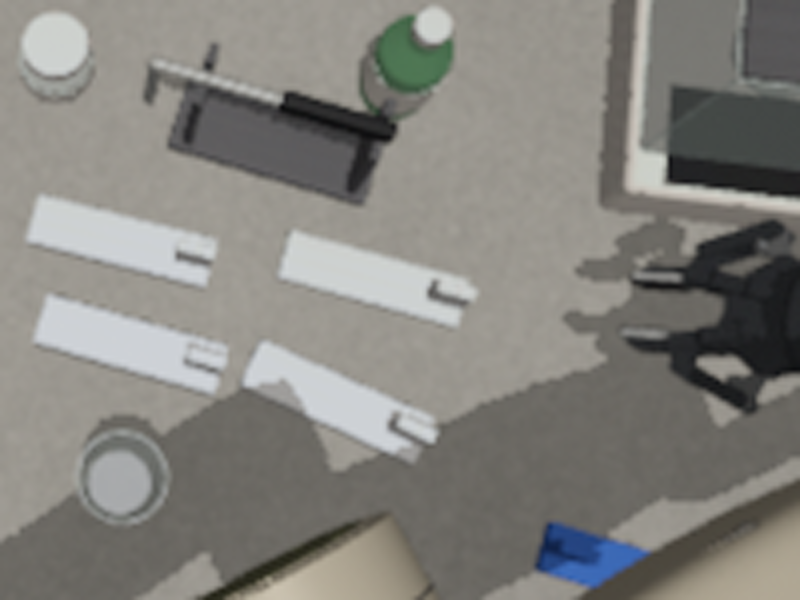

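View pics/s13.png

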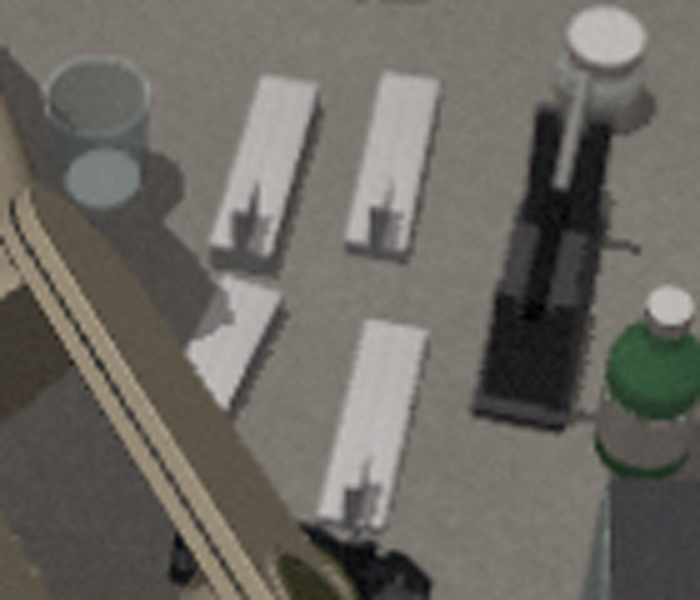

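```bash
python3 to.py p15 -47 0 100 0 43; python3 -m jog '[[0.15,-0.02,0.08,0,0,0],[0.3,-0.04,0.24,0,0,0],[0.45,-0.06,0.4,0,0,0],[0.6,-0.08,0.56,0,0,0],[0.75,-0.09,0.74,0,0,0],[0.85,-0.1,0.88,0,0,0],[0.85,-0.1,0.92,0,0,0],[0.85,-0.1,0.92,0,0,0]]'; python3 to.py p15 -47 0 42 0 43
```

```text
row [0.848, -0.099, 0.901, 0.005, 0.0, -0.007] rows>= 6.2
t=18.2 grasp w [ 513.3 -477.3  120.5] stand [-627.2  -56.3  120.5] J [-62.  57.  39.  31. 115. -41.] F [-0.  -0.9 -1.2] gap 34.0
time: 19.0
tool_pos: [573.0, -150.0, 80.0]
tcp_rot: [-179.3, -43.2, 74.4]
ft_force: [-0.3, 0.3, -0.2]
finger_gap: 34.4
row [-0.171, 0.018, 0.124, 0.003, -0.001, -0.007] rows>= 1.1
t=19.0 grasp w [ 569.8 -162.6   93.8] stand [-308.9  -85.7   93.8] J [-44.  27.  86.  37.  91. -36.] F [-0.3  0.3 -0.2] gap 34.4
```

```bash
python3 -m jog '[[-0.1,0.018,0.05,0.003,0,-0.007],[-0.14,0.018,0.09,0.003,0,-0.007],[-0.165,0.018,0.12,0.003,0,-0.007],[-0.17,0.018,0.124,0.003,0,-0.007]]'; python3 to.py p15 -47 0 42 0 43; python3 - <<'E'
from h import *
from bench import r
d=r.snapshot("top"); cv2.imwrite("pics/t14.png",cv2.resize(d["pixels"][140:210,230:340,::-1],None,fx=7,fy=7,interpolation=cv2.INTER_CUBIC))
E
```

```text
time: 19.4
tool_pos: [575.1, -166.0, 29.2]
tcp_rot: [179.9, -43.1, 76.0]
ft_force: [0.1, -0.4, -0.3]
finger_gap: 34.3
row [0.012, -0.008, 0.017, 0.001, -0.001, -0.001] rows>= 0.1
t=19.4 grasp w [ 571.9 -178.6   43.1] stand [-324.7  -89.2   43.1] J [-45.  33.  84.  36.  89. -40.] F [ 0.1 -0.4 -0.3] gap 34.3
```

View pics/t14.png

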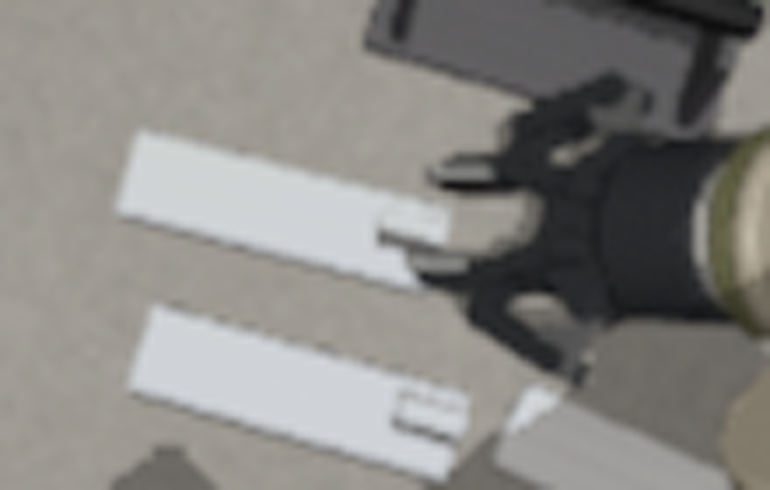

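```bash
python3 -m jog '[[0.018,-0.01,0.018,0.001,0,0],[0.026,-0.012,0.026,0.001,0,-0.001],[0.026,-0.012,0.026,0.001,0,-0.001]]';  python3 -m jog '[[0,0,0,0,0,0],[0,0,0,0,0,0],[0,0,0,0,0,0],[0,0,0,0,0,0],[0,0,0,0,0,0]]' 0 110;python3 to.py p15 -45 0 42 0 43; python3 -m jog '[[0.05,0,-0.054,0,0,0],[0.15,0,-0.15,0,0,0],[0.28,0,-0.29,0,0,0],[0.28,0,-0.29,0,0,0]]'; python3 - <<'E'
from h import *
from bench import r
d=r.snapshot("top"); cv2.imwrite("pics/t15.png",cv2.resize(d["pixels"][140:210,230:340,::-1],None,fx=7,fy=7,interpolation=cv2.INTER_CUBIC))
E
python3 to.py stand -240 0 165 0 43; python3 avg.py
```

```text
time: 19.75
tool_pos: [576.0, -156.8, 31.5]
tcp_rot: [179.6, -43.0, 76.5]
ft_force: [-1.2, -0.3, -0.8]
finger_gap: 34.0
time: 20.25
tool_pos: [575.7, -157.4, 31.1]
tcp_rot: [179.6, -43.0, 76.5]
ft_force: [-3.7, -0.1, 4.7]
finger_gap: 2.0
row [-0.013, -0.002, 0.005, 0.001, -0.0, 0.001] rows>= 0.1
t=20.2 grasp w [ 572.5 -169.9   45. ] stand [-316.   -89.1   45. ] J [-44.  32.  85.  36.  88. -40.] F [-3.7 -0.1  4.7] gap 2.0
time: 20.65
tool_pos: [579.1, -157.9, 139.5]
tcp_rot: [178.8, -42.7, 77.0]
ft_force: [1.2, -0.7, -1.7]
finger_gap: 1.8
row [0.222, -0.415, 0.117, 0.036, 0.001, -0.034] rows>= 2.4
t=20.7 grasp w [ 574.7 -169.8  150.2] stand [-315.7  -91.2  150.2] J [-44.  24.  84.  36.  96. -34.] F [ 0.4  0.5 -3.1] gap 1.8
avg F [ 0.14  0.17 -3.39] T [-0.704  0.16   0.038] t 20.8
```

View pics/t15.png

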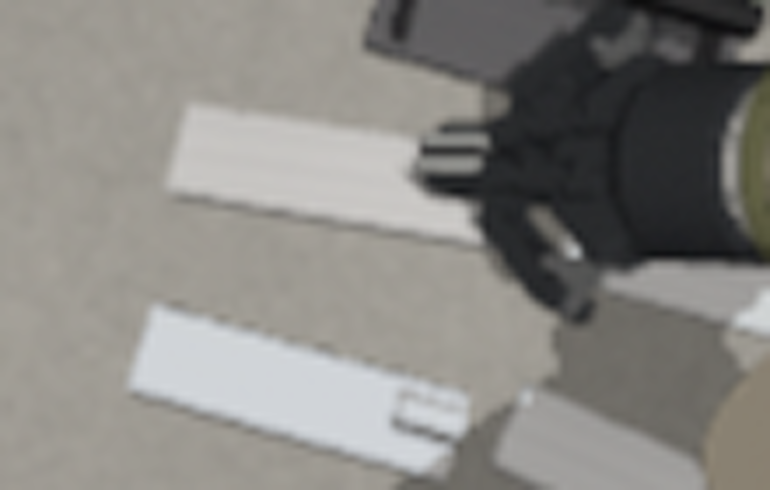

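```bash
python3 - <<'E'
from h import *
from bench import r
d=r.snapshot("side"); cv2.imwrite("pics/s15.png",cv2.resize(d["pixels"][150:250,230:330,::-1],None,fx=6,fy=6,interpolation=cv2.INTER_CUBIC))
E
```

```text
(no output)
```

View pics/s15.png

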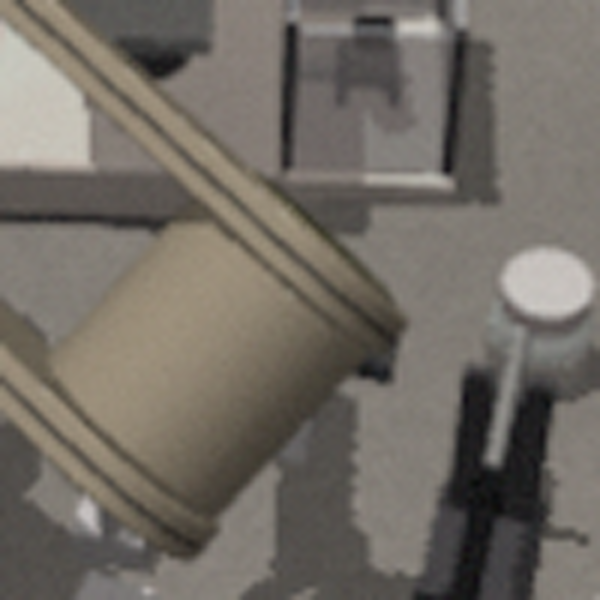

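```bash
python3 to.py p15 -45 0 43 0 43; python3 -m jog '[[-0.1,0,0.1,0,0,0],[-0.2,0,0.21,0,0,0],[-0.27,0,0.28,0,0,0],[-0.29,0,0.3,0,0,0],[-0.29,0,0.3,0,0,0]]'; python3 avg.py; python3 -m jog '[[0,0,0,0,0,0],[0,0,0,0,0,0],[0,0,0,0,0,0]]' 0.35; python3 to.py p15 -36 0 41 0 43;python3 - <<'E'
from h import *
from bench import r
d=r.snapshot("top"); cv2.imwrite("pics/t16.png",cv2.resize(d["pixels"][140:210,230:340,::-1],None,fx=7,fy=7,interpolation=cv2.INTER_CUBIC))
E
```

```text
row [-0.286, 0.004, 0.284, 0.0, -0.0, 0.0] rows>= 2.0
t=20.9 grasp w [ 571.6 -167.4  143.8] stand [-313.5  -87.9  143.8] J [-44.  24.  84.  36.  96. -35.] F [ 0.1 -0.5 -3.7] gap 1.5
time: 21.4
tool_pos: [574.0, -156.0, 24.7]
tcp_rot: [-180.0, -43.2, 76.2]
ft_force: [-0.4, -0.7, -2.4]
finger_gap: 2.9
avg F [-0.1  -0.26 -2.38] T [-0.77   0.198 -0.024] t 21.5
time: 21.85
tool_pos: [576.3, -157.7, 28.3]
tcp_rot: [179.5, -43.0, 76.5]
ft_force: [-1.1, -0.2, 0.2]
finger_gap: 29.8
row [0.019, -0.005, 0.024, 0.001, 0.0, 0.001] rows>= 0.2
t=21.9 grasp w [ 573.1 -170.3   42.2] stand [-316.3  -89.6   42.2] J [-44.  32.  85.  36.  88. -40.] F [-1.1 -0.2  0.2] gap 29.8
```

View pics/t16.png

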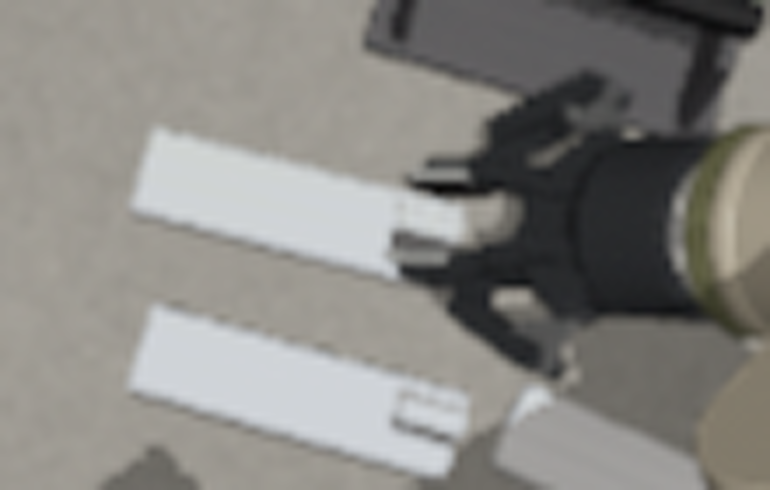

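```bash
python3 -m jog '[[-0.004,0.0,0.012,0,0,0],[-0.004,0.0,0.012,0,0,0],[-0.004,0.0,0.012,0,0,0],[-0.004,0.0,0.012,0,0,0],[-0.004,0.0,0.012,0,0,0],[-0.004,0.0,0.012,0,0,0]]' 0 120;python3 to.py p15 -40 0 41 0 43; python3 -m jog '[[0.05,0,-0.054,0,0,0],[0.13,0,-0.135,0,0,0],[0.2,0,-0.21,0,0,0],[0.2,0,-0.21,0,0,0]]'; python3 - <<'E'
from h import *
from bench import r
d=r.snapshot("top"); cv2.imwrite("pics/t17.png",cv2.resize(d["pixels"][140:210,230:340,::-1],None,fx=7,fy=7,interpolation=cv2.INTER_CUBIC))
E
python3 to.py stand -240 0 165 0 43; python3 avg.py
```

```text
time: 22.5
tool_pos: [576.1, -156.1, 24.4]
tcp_rot: [179.6, -43.0, 76.5]
ft_force: [2.0, -0.9, -0.2]
finger_gap: 5.4
row [0.014, -0.002, -0.002, 0.001, -0.0, 0.001] rows>= 0.1
t=22.5 grasp w [ 573.  -168.6   38.3] stand [-314.7  -89.4   38.3] J [-44.  32.  85.  36.  88. -40.] F [ 2.  -0.9 -0.2] gap 5.4
time: 22.9
tool_pos: [577.6, -156.9, 101.6]
tcp_rot: [179.2, -42.8, 76.8]
ft_force: [0.8, -1.1, -2.4]
finger_gap: 5.7
row [0.319, -0.409, 0.009, 0.035, 0.001, -0.034] rows>= 2.6
t=22.9 grasp w [ 573.6 -168.9  113.1] stand [-314.9  -90.   113.1] J [-44.  26.  85.  36.  93. -36.] F [-0.2 -0.5 -4.1] gap 5.0
avg F [-0.04  0.24 -3.48] T [-0.768  0.209 -0.005] t 23.05
```

View pics/t17.png

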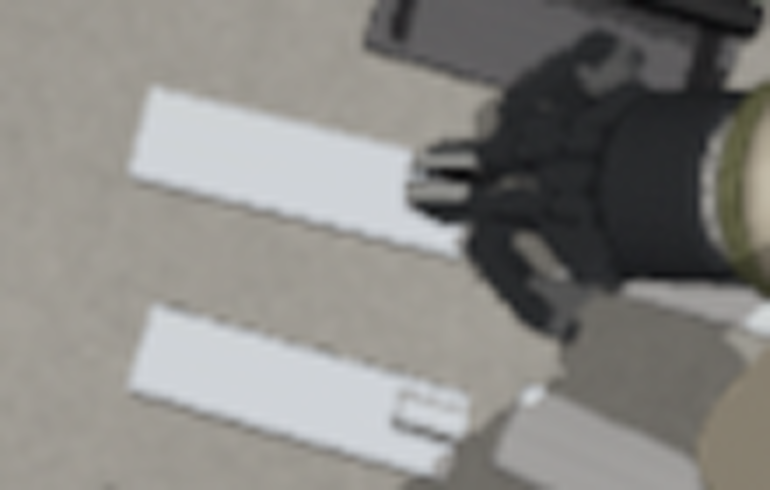

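```bash
cat > rel.py <<'E'
import sys,json
from fitp import *
# args: ztop, offx offy scale, FR, FL, NL ; gx gy = nominal grasp ; prints plate centre & grasp in plate frame
z,ox,oy,s=map(float,sys.argv[1:5]); pts=json.loads(sys.argv[5]); g=np.array(json.loads(sys.argv[6]))
q={k:back("top",un(v,np.array([ox,oy]),s),z)[:2] for k,v in pts.items()}
ax=(q["FL"]-q["NL"]); L=np.linalg.norm(ax); ax/=L; y=np.array([-ax[1],ax[0]])
c=(q["FL"]+q["FR"])/2-75*ax
print("yaw",np.degrees(np.arctan2(ax[1],ax[0])).round(1),"L",L.round(1),"W",np.linalg.norm(q["FL"]-q["FR"]).round(1),"centre",c.round(1),"stand",sf(c),"grasp in plate",((g-c)@ax).round(1),((g-c)@y).round(1))
E
python3 rel.py 90 230 140 7 '{"FR":[152,87],"FL":[130,180],"NL":[460,257]}' '[573.6,-168.9]'
```

```text
yaw 77.0 L 148.1 W 43.0 centre [ 585.  -135.2] stand [-280.3  -98.5] grasp in plate -35.4 3.6
```

```bash
python3 to.py stand -148 0 166 0 43; python3 -m jog '[[0.04,-0.02,-0.02,0.0,0,0],[0.13,-0.06,-0.09,0.01,0,-0.01],[0.26,-0.16,-0.09,0.02,0,-0.02],[0.4,-0.28,0.03,0.03,0,-0.03],[0.5,-0.38,0.13,0.035,0,-0.034],[0.58,-0.44,0.24,0.035,0,-0.034],[0.58,-0.44,0.24,0.035,0,-0.034]]';  python3 to.py stand -148 0 166 0 43; python3 - <<'E'
from h import *
from bench import r
d=r.snapshot("top"); cv2.imwrite("pics/t18.png",cv2.resize(d["pixels"][130:220,180:290,::-1],None,fx=7,fy=7,interpolation=cv2.INTER_CUBIC))
E
```

```text
row [0.593, -0.458, 0.243, 0.034, -0.0, -0.036] rows>= 3.9
t=23.1 grasp w [ 571.8 -167.3  109.4] stand [-313.4  -88.1  109.4] J [-44.  27.  85.  36.  93. -36.] F [-0.1  0.6 -2.9] gap 5.4
time: 23.8
tool_pos: [500.5, 18.8, 150.2]
tcp_rot: [-179.4, -43.2, 84.8]
ft_force: [-0.3, -0.7, -3.3]
finger_gap: 5.6
row [0.003, -0.005, -0.008, -0.002, -0.001, -0.001] rows>= 0.1
t=23.8 grasp w [499.5   5.8 164. ] stand [-147.1   -1.3  164. ] J [-33.   6. 103.  37.  94. -34.] F [-0.3 -0.7 -3.3] gap 5.6
```

View pics/t18.png

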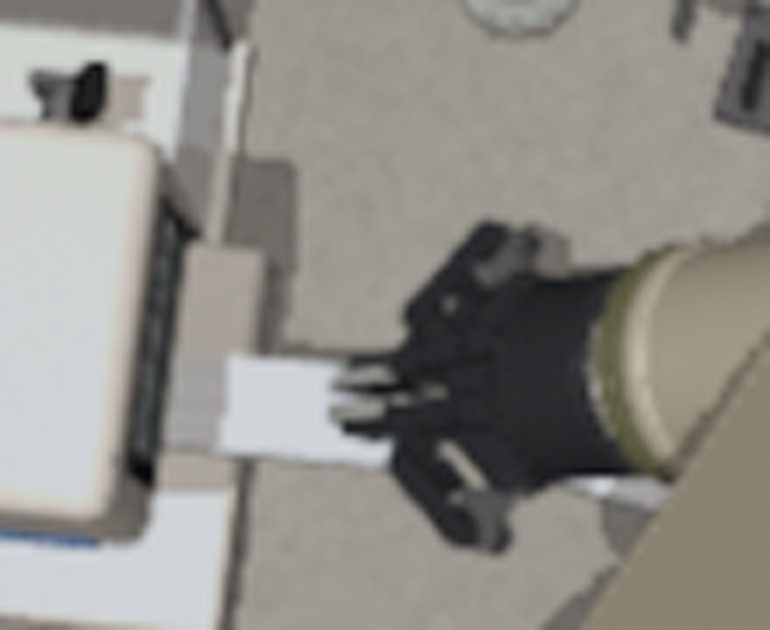

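```bash
python3 - <<'E'
from fitp import *
print(sf(back("top",un((392,468),np.array([180,130]),7),141)), sf(back("top",un((225,455),np.array([180,130]),7),141)),sf(back("top",un((232,353),np.array([180,130]),7),141)))
E
python3 avg.py; python3 -m jog '[[-0.014,0,0.015,0,0,0],[-0.022,-0.004,0.023,0,0,0],[-0.022,-0.004,0.023,0,0,0]]'; python3 avg.py;python3 to.py
```

```text
[-178.6   18.5] [-109.2   19.5] [-107.3  -23.4]
avg F [-0.15 -0.35 -2.44] T [-0.778  0.041 -0.016] t 23.95
time: 24.3
tool_pos: [502.5, 13.3, 142.7]
tcp_rot: [-179.6, -43.1, 84.7]
ft_force: [-1.1, -0.8, -2.4]
finger_gap: 5.4
avg F [-0.66 -0.03 -2.31] T [-0.79   0.034 -0.019] t 24.4
t=24.4 grasp w [5.017e+02 5.000e-01 1.573e+02] stand [-152.2   -4.   157.3] J [-34.   7. 103.  37.  93. -34.] F [ 0.8  0.  -3. ] gap 5.8
```

```bash
python3 -m jog '[[-0.005,-0.008,0.005,0,0,0],[-0.0095,-0.012,0.0102,0,0,0],[-0.0095,-0.012,0.0102,0,0,0]]'>/dev/null; python3 avg.py;python3 to.py; python3 -m jog '[[-0.004,0,0.004,0,0,0],[-0.0082,0,0.0088,0,0,0],[-0.0082,0,0.0088,0,0,0]]' >/dev/null; python3 avg.py;python3 to.py
```

```text
avg F [-0.06  0.5  -2.52] T [-0.762  0.044 -0.018] t 24.85
t=24.9 grasp w [498.7   1.1 153.9] stand [-151.9   -0.9  153.9] J [-34.   7. 104.  37.  93. -35.] F [ 0.9  0.6 -2.6] gap 5.3
avg F [-0.12 -0.07 -2.84] T [-0.784  0.079  0.014] t 25.3
t=25.4 grasp w [498.6   1.1 150.9] stand [-151.9   -0.8  150.9] J [-34.   7. 104.  37.  93. -35.] F [ 0.5  0.3 -3.4] gap 5.5
```

```bash
python3 -m jog '[[-0.004,0,0.004,0,0,0],[-0.0082,0,0.0088,0,0,0],[-0.0082,0,0.0088,0,0,0]]' >/dev/null; python3 avg.py;python3 to.py; python3 -m jog '[[-0.004,0,0.004,0,0,0],[-0.0082,0,0.0088,0,0,0],[-0.0082,0,0.0088,0,0,0]]' >/dev/null; python3 avg.py;python3 to.py
```

```text
avg F [-0.22  0.12 -2.64] T [-0.712  0.076  0.022] t 25.75
t=25.8 grasp w [498.7   1.1 147.9] stand [-151.9   -0.8  147.9] J [-34.   7. 104.  37.  93. -35.] F [ 0.2  1.2 -1.2] gap 5.4
avg F [ 0.26 -0.48 -1.23] T [-0.426  0.031 -0.052] t 26.2
t=26.2 grasp w [498.8   1.1 145. ] stand [-151.9   -0.9  145. ] J [-34.   7. 104.  37.  92. -35.] F [-0.2  0.1 -0.2] gap 5.5
```

```bash
python3 -m jog '[[0.004,0,-0.0044,0,0,0],[0.02,0,0.01,0,0,0],[0.035,0,0.025,0,0,0],[0.035,0,0.025,0,0,0]]' ; python3 avg.py;python3 to.py
```

```text
time: 26.65
tool_pos: [500.5, 25.5, 132.4]
tcp_rot: [-179.7, -43.0, 84.8]
ft_force: [0.7, 1.1, -1.6]
finger_gap: 5.5
avg F [ 0.21  1.06 -2.  ] T [-0.441  0.038 -0.032] t 26.75
t=26.8 grasp w [499.4  12.  146.2] stand [-140.9   -0.6  146.2] J [-33.   7. 105.  37.  92. -34.] F [-0.1 -0.2 -1.2] gap 5.1
```

```bash
python3 -m jog '[[0.01,0,0.009,0,0,0],[0.02,0,0.0185,0,0,0],[0.03,0,0.028,0,0,0],[0.03,0,0.028,0,0,0]]' ; python3 avg.py; python3 -m jog '[[0.01,0,0.009,0,0,0],[0.02,0,0.0185,0,0,0],[0.03,0,0.028,0,0,0],[0.03,0,0.028,0,0,0]]'; python3 avg.py;python3 to.py
```

```text
time: 27.2
tool_pos: [501.6, 35.4, 132.4]
tcp_rot: [-179.8, -43.0, 84.8]
ft_force: [0.6, 0.2, -1.7]
finger_gap: 5.4
avg F [ 0.1   0.47 -1.72] T [-0.43   0.064 -0.077] t 27.3
time: 27.75
tool_pos: [502.4, 45.6, 132.4]
tcp_rot: [-179.8, -43.0, 84.8]
ft_force: [0.7, 1.0, -2.0]
finger_gap: 5.5
avg F [ 0.37  0.71 -1.55] T [-0.424  0.036 -0.052] t 27.85
t=27.9 grasp w [501.3  32.4 146.2] stand [-120.5   -0.8  146.2] J [-31.   6. 106.  38.  91. -33.] F [ 0.2  0.9 -2.1] gap 5.6
```

Plate15 is already under the foot with no resistance. I'll slide it on in.

```bash
python3 -m jog '[[0.015,0,0.014,0,0,0],[0.04,0,0.037,0,0,0],[0.065,0,0.06,0,0,0],[0.065,0,0.06,0,0,0]]' ; python3 avg.py; python3 -m jog '[[0.015,0,0.014,0,0,0],[0.035,0,0.032,0,0,0],[0.055,0,0.051,0,0,0],[0.055,0,0.051,0,0,0]]'; python3 avg.py;python3 to.py
```

```text
time: 28.3
tool_pos: [504.1, 68.5, 132.5]
tcp_rot: [-179.7, -43.1, 84.9]
ft_force: [-0.3, 0.4, -1.8]
finger_gap: 4.9
avg F [ 0.03  0.82 -1.48] T [-0.406  0.048  0.034] t 28.4
time: 28.85
tool_pos: [505.8, 86.8, 132.5]
tcp_rot: [-179.7, -43.0, 84.9]
ft_force: [-0.9, 0.2, -1.9]
finger_gap: 5.4
avg F [-0.3   0.58 -1.78] T [-0.512  0.061 -0.02 ] t 28.95
t=29.0 grasp w [504.7  73.1 146.4] stand [-79.6  -0.7 146.4] J [-27.   4. 108.  39.  88. -30.] F [-1.   1.4 -2.1] gap 5.7
```

```bash
python3 -m jog '[[0.009,0,0.008,0,0,0],[0.018,0,0.0165,0,0,0],[0.018,0,0.0165,0,0,0]]' ; python3 avg.py; python3 -m jog '[[0.0027,0,-0.003,0,0,0],[0.0055,0,-0.006,0,0,0],[0.0055,0,-0.006,0,0,0]]'; python3 avg.py;python3 to.py;  python3 -m jog '[[0.0027,0,-0.003,0,0,0],[0.0055,0,-0.006,0,0,0],[0.0055,0,-0.006,0,0,0]]'; python3 avg.py;python3 to.py
```

```text
time: 29.3
tool_pos: [506.6, 92.1, 132.6]
tcp_rot: [-179.8, -43.0, 84.8]
ft_force: [0.5, 0.4, -2.2]
finger_gap: 5.6
avg F [ 0.07  0.2  -2.04] T [-0.523  0.02  -0.033] t 29.4
time: 29.75
tool_pos: [506.7, 91.6, 134.7]
tcp_rot: [-179.8, -43.0, 84.8]
ft_force: [0.1, 0.2, -3.2]
finger_gap: 5.5
avg F [ 0.13 -0.14 -2.81] T [-0.795  0.086  0.009] t 29.85
t=29.9 grasp w [505.5  78.9 148.5] stand [-73.8  -1.  148.5] J [-26.   3. 108.  39.  88. -30.] F [-0.6 -0.1 -3. ] gap 5.7
time: 30.2
tool_pos: [506.3, 92.1, 136.2]
tcp_rot: [-179.7, -43.0, 84.8]
ft_force: [1.8, 4.0, -9.4]
finger_gap: 5.5
avg F [ 2.35  3.9  -9.02] T [-1.011 -0.121 -0.286] t 30.3
t=30.4 grasp w [505.2  79.2 150.2] stand [-73.6  -0.7 150.2] J [-26.   3. 108.  39.  88. -29.] F [ 2.8  4.  -9. ] gap 5.5
```

```bash
python3 -m jog '[[-0.005,0,0.005,0,0,0],[-0.0105,0,0.0115,0,0,0],[-0.0105,0,0.0115,0,0,0],[-0.0105,0,0.0115,0,0,0]]' ; python3 avg.py;python3 to.py; python3 -m jog '[[0,0,0,0,0,0],[0,0,0,0,0,0],[0,0,0,0,0,0],[0,0,0,0,0,0]]' 0.35;python3 to.py;  python3 - <<'E'
from h import *
from bench import r
d=r.snapshot("top"); 
a=np.clip((d["pixels"][165:205,195:225,::-1].astype(float)-50)*1.5,0,255).astype(np.uint8)
cv2.imwrite("pics/t19.png",cv2.resize(a,None,fx=14,fy=14,interpolation=cv2.INTER_CUBIC))
E
```

```text
time: 30.75
tool_pos: [506.8, 91.7, 133.2]
tcp_rot: [-179.8, -43.0, 84.8]
ft_force: [-0.0, 0.7, -1.4]
finger_gap: 5.4
avg F [-0.2  -0.18 -1.92] T [-0.622  0.026 -0.008] t 30.85
t=30.9 grasp w [505.7  78.7 147. ] stand [-73.9  -1.3 147. ] J [-26.   3. 108.  39.  88. -30.] F [ 0.1 -0.7 -1.6] gap 5.4
time: 31.3
tool_pos: [506.7, 91.9, 133.0]
tcp_rot: [-179.8, -43.0, 84.8]
ft_force: [0.0, -0.2, 0.3]
finger_gap: 30.1
t=31.3 grasp w [505.6  78.9 146.9] stand [-73.7  -1.1 146.9] J [-26.   3. 108.  39.  88. -30.] F [ 0.  -0.2  0.3] gap 30.1
```

View pics/t19.png

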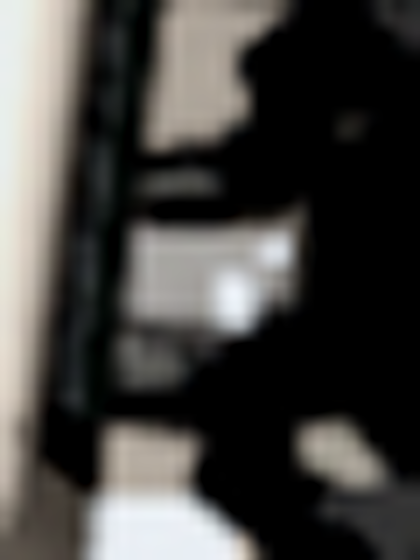

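```bash
python3 -m jog '[[0,0,-0.1,0,0,0],[0,0,-0.28,0,0,0],[0,0,-0.46,0,0,0],[0.05,0.05,-0.62,0,0,0],[0.1,0.1,-0.78,0,0,0],[0.1,0.1,-0.8,0,0,0]]' 0.6; python3 to.py rest -42 0 200 0 0;  python3 - <<'E'
from h import *
from bench import r
d=r.snapshot("side"); 
cv2.imwrite("pics/s20.png",cv2.resize(d["pixels"][125:195,225:315,::-1],None,fx=8,fy=8,interpolation=cv2.INTER_CUBIC))
d=r.snapshot("top"); 
cv2.imwrite("pics/t20.png",cv2.resize(d["pixels"][100:230,150:370,::-1],None,fx=3.6,fy=3.6,interpolation=cv2.INTER_CUBIC))
E
```

```text
time: 31.95
tool_pos: [524.2, -30.8, 301.2]
tcp_rot: [179.6, -42.8, 85.2]
ft_force: [0.6, -0.3, -0.3]
finger_gap: 51.4
row [-1.026, 0.63, -0.291, -0.022, -0.237, 0.06] rows>= 6.2
t=31.9 grasp w [523.  -43.7 315.1] stand [-194.4  -28.9  315.1] J [-36.   5.  88.  38. 108. -26.] F [ 0.6 -0.3 -0.3] gap 51.4
```

View pics/s20.png

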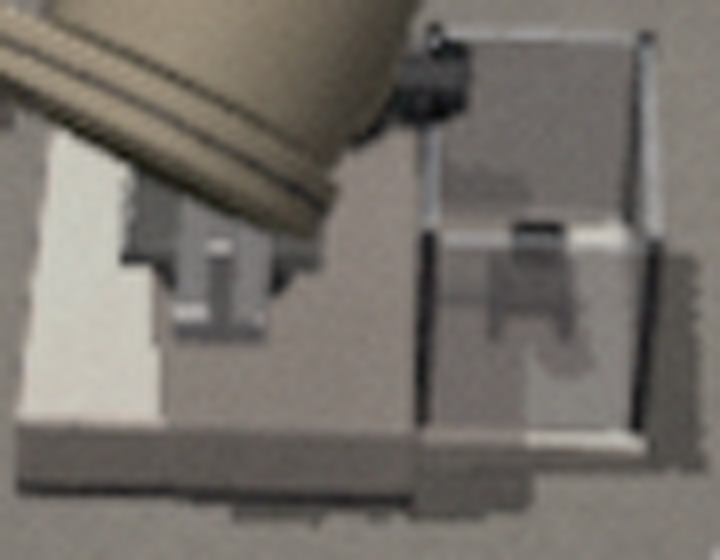

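View pics/t20.png

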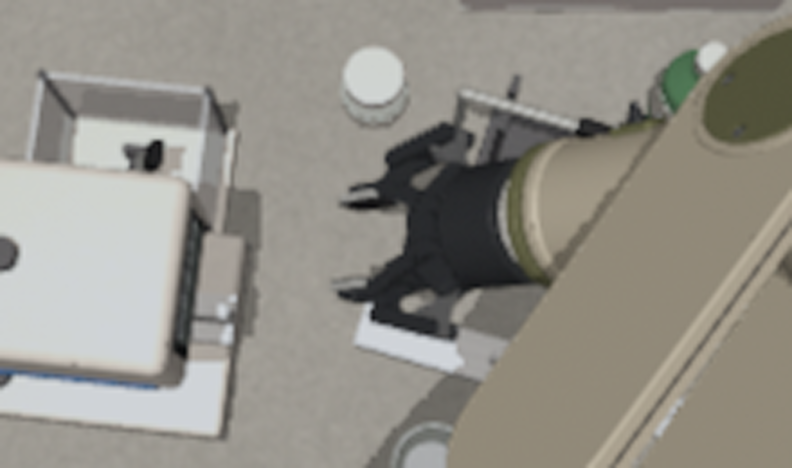

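```bash
python3 - <<'E'
from fitp import *
o=np.array([225,125])
for z,pts in((108,[(177,337),(264,339)]),(123,[(175,322),(266,326)]),(108,[(122,250),(322,260)]),(163,[(212,243),(230,243)])):
    for p in pts: print(z,p,sf(back("side",un(p,o,8),z)))
E
```

```text
108 (177, 337) [-108.    17.9]
108 (264, 339) [-107.9  -19.8]
123 (175, 322) [-114.2   18.3]
123 (266, 326) [-115.3  -20.7]
108 (122, 250) [-53.8  44.7]
108 (322, 260) [-57.2 -43.9]
163 (212, 243) [-106.9    2.6]
163 (230, 243) [-106.6   -5. ]
```

```bash
python3 - <<'E'
from fitp import *
b=back("top",(544/1.5625,182/1.5625),150); print(b, sf(b,(672.4,-241.1,73.6)))
j=back("top",(397/1.5625,188/1.5625),70); print(j, sf(j), sf(j,(672.4,-241.1,73.6)))
E
python3 to.py rest -42 0 230 0 0; python3 to.py rest -32 0 117 0 0
```

```text
[ 717.72548076 -354.12464224  150.        ] [-95.6 -75.4]
[732.03092188 -73.99887837  70.        ] [-206.8 -239.8] [177.1 -10. ]
row [-0.934, 0.64, -0.4, -0.024, -0.238, 0.06] rows>= 6.0
t=32.0 grasp w [521.3 -42.  310.9] stand [-192.9  -27.   310.9] J [-36.   5.  89.  38. 108. -26.] F [ 0.3 -0.3 -1.3] gap 51.0
row [-1.213, 0.648, -0.042, -0.024, -0.238, 0.06] rows>= 6.9
t=32.0 grasp w [521.3 -42.  310.9] stand [-192.9  -27.   310.9] J [-36.   5.  89.  38. 108. -26.] F [ 0.3 -0.3 -1.3] gap 51.0
```

```bash
python3 -m jog '[[-0.1,0.08,-0.1,-0.003,-0.03,0.01],[-0.25,0.18,-0.2,-0.006,-0.06,0.016],[-0.4,0.28,-0.3,-0.01,-0.1,0.024],[-0.55,0.38,-0.4,-0.014,-0.14,0.035],[-0.7,0.48,-0.42,-0.018,-0.18,0.045],[-0.82,0.58,-0.42,-0.022,-0.22,0.055],[-0.92,0.64,-0.4,-0.024,-0.238,0.06],[-0.92,0.64,-0.4,-0.024,-0.238,0.06]]' 0.5; python3 to.py rest -30 0 150 0 0; python3 - <<'E'
from h import *
from bench import r
d=r.snapshot("top"); 
cv2.imwrite("pics/t21.png",cv2.resize(d["pixels"][80:190,240:380,::-1],None,fx=5.5,fy=5.5,interpolation=cv2.INTER_CUBIC))
E
```

```text
time: 32.85
tool_pos: [659.0, -274.8, 204.4]
tcp_rot: [-179.3, -0.0, 73.8]
ft_force: [-0.2, 1.1, -0.5]
finger_gap: 43.0
row [0.024, 0.017, 0.293, -0.004, -0.0, 0.001] rows>= 1.5
t=32.9 grasp w [ 659.3 -274.9  223.4] stand [-413.1 -184.4  223.4] J [-27.  26.  62.  -0.  92. -10.] F [-0.2  1.1 -0.5] gap 43.0
```

View pics/t21.png

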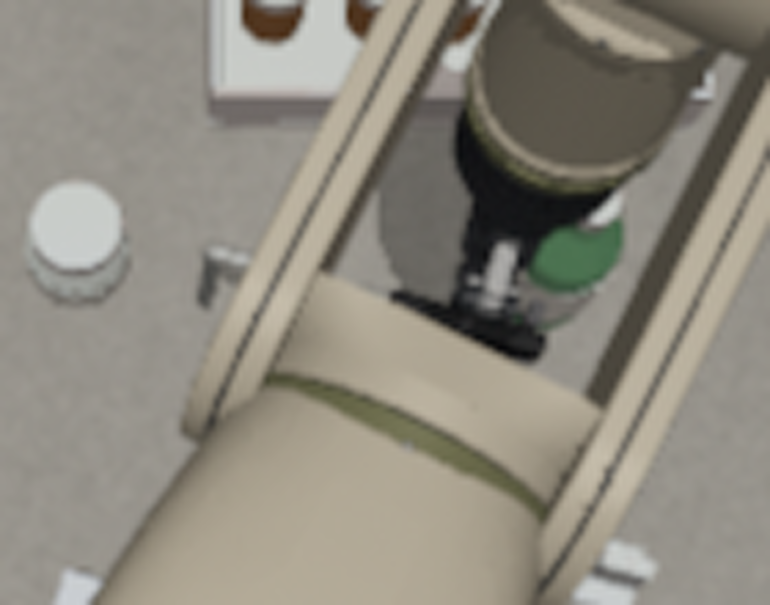

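```bash
python3 -m jog '[[0.01,0.01,0.15,-0.004,0,0],[0.024,0.017,0.28,-0.004,0,0],[0.024,0.017,0.293,-0.004,0,0]]'; python3 to.py rest -30 0 110 0 0; python3 - <<'E'
from h import *
from bench import r
d=r.snapshot("side"); 
cv2.imwrite("pics/s22.png",cv2.resize(d["pixels"][180:290,270:370,::-1],None,fx=5.5,fy=5.5,interpolation=cv2.INTER_CUBIC))
d=r.snapshot("top"); 
cv2.imwrite("pics/t22.png",cv2.resize(d["pixels"][100:160,290:370,::-1],None,fx=9,fy=9,interpolation=cv2.INTER_CUBIC))
s=r.sense(); print(s["tool_pos"],(proj("side",s["tool_pos"])-[270,180])*5.5,(proj("top",s["tool_pos"])-[290,100])*9)
E
```

```text
time: 33.2
tool_pos: [662.1, -270.8, 132.7]
tcp_rot: [179.9, -0.2, 73.6]
ft_force: [0.7, 1.1, -0.7]
finger_gap: 42.8
row [0.005, 0.006, 0.167, 0.0, -0.001, 0.0] rows>= 0.8
t=33.2 grasp w [ 662.  -270.8  151.7] stand [-408.9 -186.8  151.7] J [-26.  27.  68.   0.  85. -10.] F [ 0.7  1.1 -0.7] gap 42.8
[ 664.35598223 -272.50750301  137.89763957] [[226.52133337 284.52367421]] [[272.58273925 313.81374322]]
```

View pics/s22.png

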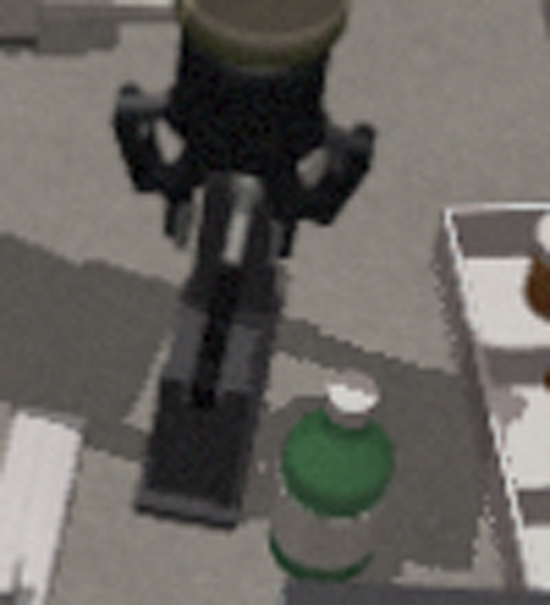

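View pics/t22.png

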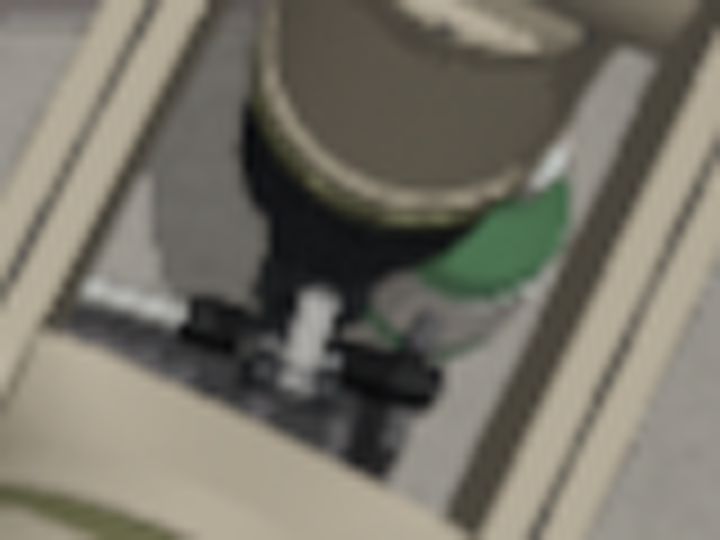

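```bash
python3 - <<'E'
from h import *
print(tri(un((180,243),np.array([270,180]),5.5),un((297,392),np.array([290,100]),9)))
from bench import r
from scipy.spatial.transform import Rotation as Ro
s=r.sense();R=Ro.from_euler("xyz",s["tcp_rot"],degrees=True)
for P in([0,-26,0],[0,26,0],[-11,-26,0],[11,-26,0],[0,-26,-20]): 
    q=np.array(s["tool_pos"])+R.apply(P); print(P,q.round(),((proj("side",q)-[270,180])*5.5).round(),((proj("top",q)-[290,100])*9).round())
E
```

```text
(array([ 631.47345906, -271.93228634,  175.78330456]), array([-1.09,  0.34, -0.13, -1.1 ]))
[0, -26, 0] [ 639. -265.  138.] [[180. 276.]] [[252. 387.]]
[0, 26, 0] [ 689. -280.  138.] [[274. 293.]] [[293. 241.]]
[-11, -26, 0] [ 636. -276.  138.] [[176. 292.]] [[284. 396.]]
[11, -26, 0] [ 643. -255.  138.] [[183. 261.]] [[219. 378.]]
[0, -26, -20] [ 639. -265.  158.] [[182. 253.]] [[261. 370.]]
```

```bash
python3 to.py rest -30 0 102 0 0; python3 -m jog '[[0,0,0.09,0,0,0],[-0.004,0,0.17,0,0,0],[-0.006,0,0.2,0,0,0],[-0.006,0,0.2,0,0,0]]' 0.4; python3 to.py rest -30 0 102 0 0;python3 - <<'E'
from h import *
from bench import r
d=r.snapshot("side"); 
cv2.imwrite("pics/s23.png",cv2.resize(d["pixels"][180:290,270:370,::-1],None,fx=5.5,fy=5.5,interpolation=cv2.INTER_CUBIC))
E
```

```text
row [0.009, -0.006, 0.22, 0.002, -0.0, 0.0] rows>= 1.1
t=33.3 grasp w [ 664.2 -272.5  156.9] stand [-410.3 -189.2  156.9] J [-26.  27.  68.   0.  85. -10.] F [-0.4 -0.1  0.8] gap 42.7
time: 33.7
tool_pos: [665.6, -274.8, 89.1]
tcp_rot: [179.4, -0.0, 73.6]
ft_force: [0.9, 0.6, -0.0]
finger_gap: 34.3
row [0.017, -0.012, 0.024, 0.003, -0.0, 0.0] rows>= 0.2
t=33.7 grasp w [ 665.4 -274.8  108.1] stand [-412.5 -190.6  108.1] J [-27.  29.  70.   0.  80. -10.] F [ 0.9  0.6 -0. ] gap 34.3
```

View pics/s23.png

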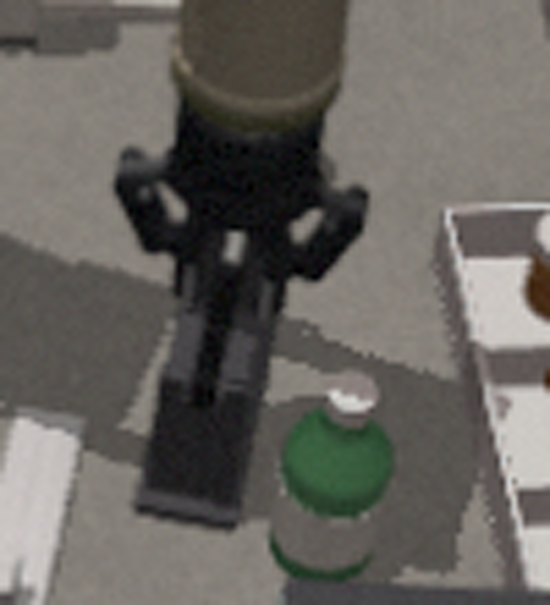

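```bash
python3 -m jog '[[0.01,-0.008,0.022,0,0,0],[0.01,-0.008,0.022,0,0,0]]'; python3 -m jog '[[0,0,0,0,0,0],[0,0,0,0,0,0],[0,0,0,0,0,0],[0,0,0,0,0,0],[0,0,0,0,0,0]]' 0 100; python3 to.py rest -32 0 102 0 0; python3 -m jog '[[0,0,-0.03,0,0,0],[0,0,-0.1,0,0,0],[0,0,-0.2,0,0,0],[0,0,-0.3,0,0,0],[0,0,-0.3,0,0,0]]'; python3 to.py;python3 - <<'E'
from h import *
from bench import r
d=r.snapshot("side"); 
cv2.imwrite("pics/s24.png",cv2.resize(d["pixels"][150:290,260:380,::-1],None,fx=4.2,fy=4.2,interpolation=cv2.INTER_CUBIC))
d=r.snapshot("top"); 
cv2.imwrite("pics/t24.png",cv2.resize(d["pixels"][80:190,240:380,::-1],None,fx=5.5,fy=5.5,interpolation=cv2.INTER_CUBIC))
E
```

```text
time: 33.95
tool_pos: [665.0, -271.3, 83.7]
tcp_rot: [179.3, -0.0, 73.6]
ft_force: [1.1, 0.2, -0.4]
finger_gap: 34.1
time: 34.45
tool_pos: [665.1, -271.7, 83.8]
tcp_rot: [179.3, -0.0, 73.6]
ft_force: [-0.8, 1.0, 5.4]
finger_gap: 10.1
row [-0.002, -0.007, 0.003, 0.004, -0.0, 0.0] rows>= 0.1
t=34.5 grasp w [ 664.9 -271.6  102.8] stand [-409.4 -189.7  102.8] J [-26.  29.  71.   0.  79. -10.] F [-0.8  1.   5.4] gap 10.1
time: 34.95
tool_pos: [666.7, -272.8, 164.8]
tcp_rot: [178.9, 0.1, 73.6]
ft_force: [1.2, -0.9, 0.7]
finger_gap: 10.2
t=35.0 grasp w [ 666.3 -272.7  183.8] stand [-410.3 -191.3  183.8] J [-26.  26.  67.   0.  87. -10.] F [ 1.2 -0.9  0.7] gap 10.2
```

View pics/s24.png

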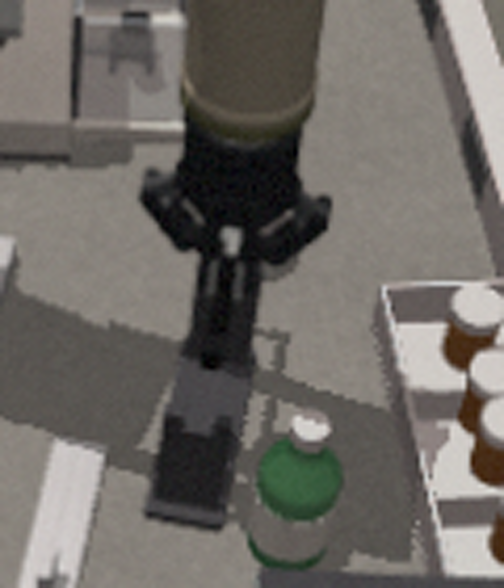

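View pics/t24.png

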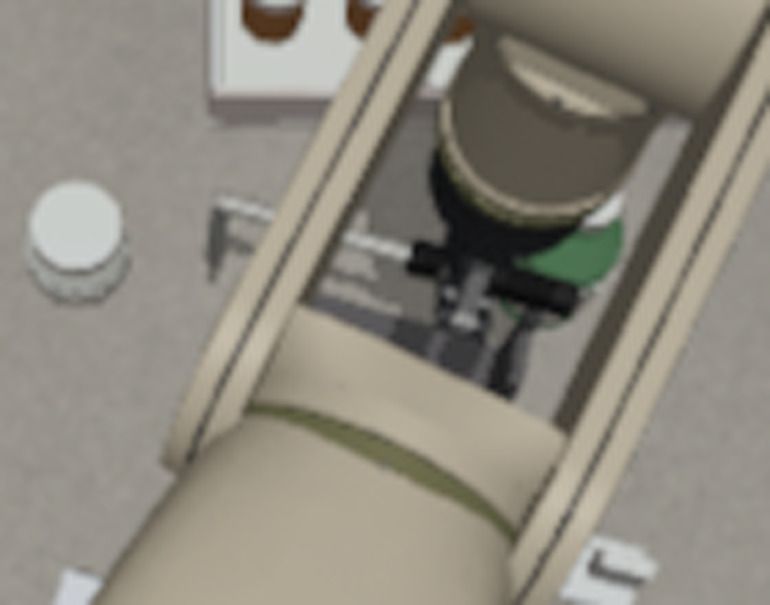

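```bash
python3 - <<'E'
from fitp import *
o=np.array([240,80]);f=(666.3,-272.7,73.6)
for uv,z in(((217,203),198),((216,278),108)): print(sf(back("top",un(uv,o,5.5),z),f))
E
python3 to.py stand -187 -142 255 0 0
```

```text
[130.1   4.3]
[122.9  13.8]
row [0.835, -0.359, -0.311, 0.004, 0.001, -0.064] rows>= 4.8
t=35.0 grasp w [ 664.4 -271.7  178.5] stand [-409.5 -189.3  178.5] J [-26.  26.  67.   0.  86. -10.] F [-0.1 -0.6 -0.7] gap 10.1
```

```bash
python3 to.py stand -177 -146 252 0 0; python3 -m jog '[[0.0,0,-0.15,0,0,0],[0.1,-0.02,-0.25,0,0,-0.01],[0.25,-0.08,-0.29,0,0,-0.02],[0.4,-0.15,-0.3,0,0,-0.03],[0.55,-0.23,-0.3,0,0,-0.045],[0.7,-0.3,-0.3,0.004,0,-0.06],[0.82,-0.345,-0.3,0.004,0,-0.064],[0.87,-0.345,-0.3,0.004,0,-0.064],[0.87,-0.345,-0.3,0.004,0,-0.064]]';python3 to.py stand -177 -146 252 0 0; python3 - <<'E'
from h import *
from bench import r
d=r.snapshot("side"); 
cv2.imwrite("pics/s25.png",cv2.resize(d["pixels"][90:210,230:350,::-1],None,fx=5,fy=5,interpolation=cv2.INTER_CUBIC))
d=r.snapshot("top"); 
cv2.imwrite("pics/t25.png",cv2.resize(d["pixels"][90:180,140:260,::-1],None,fx=6,fy=6,interpolation=cv2.INTER_CUBIC))
E
```

```text
row [0.877, -0.352, -0.299, 0.004, 0.001, -0.064] rows>= 5.0
t=35.0 grasp w [ 664.4 -271.7  178.5] stand [-409.5 -189.3  178.5] J [-26.  26.  67.   0.  86. -10.] F [-0.1 -0.6 -0.7] gap 10.1
time: 35.95
tool_pos: [641.4, -36.4, 230.6]
tcp_rot: [-179.8, 0.0, 85.3]
ft_force: [-0.3, -1.1, -0.5]
finger_gap: 9.8
row [0.0, -0.001, -0.009, -0.001, 0.0, 0.001] rows>= 0.0
t=36.0 grasp w [641.5 -36.4 249.6] stand [-177.1 -146.4  249.6] J [-8. 14. 75. -0. 92. -3.] F [-0.3 -1.1 -0.5] gap 9.8
```

View pics/s25.png

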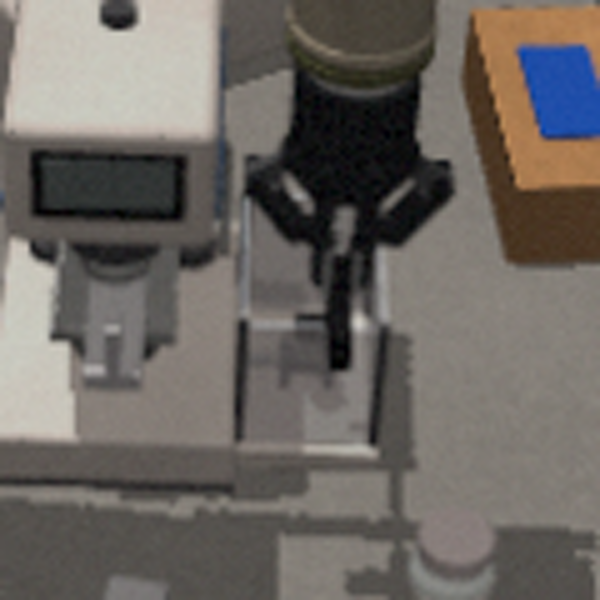

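View pics/t25.png

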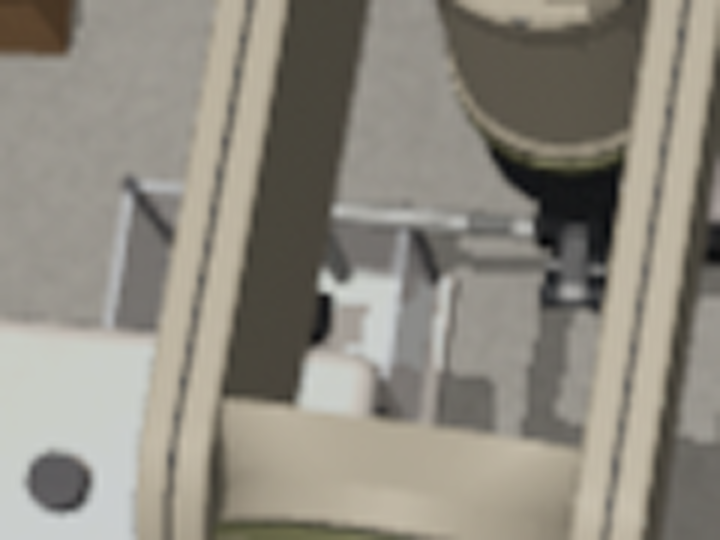

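```bash
python3 - <<'E'
from fitp import *
p=[510.8,152.5,np.radians(85.1)]
L=place(p,[(-29,-142,104),(-29,-132,104),(-29,-152,104),(-15,-142,70),(-68,-142,135),(-52,-142,172),(-52,-142,262)])
print("top0 crop",((proj("top",L)+.5-[95,110])*5.217).round().tolist())
print("top25",((proj("top",L)+.5-[140,90])*6).round().tolist())
print("side25",((proj("side",L)+.5-[230,90])*5).round().tolist())
print("tip",sf(back("top",un((345,277),np.array([140,90]),6),172)))
E
```

```text
top0 crop [[515.0, 169.0], [513.0, 186.0], [517.0, 153.0], [502.0, 183.0], [573.0, 160.0], [535.0, 139.0], [506.0, 86.0]]
top25 [[322.0, 315.0], [320.0, 333.0], [325.0, 296.0], [307.0, 330.0], [389.0, 304.0], [345.0, 279.0], [312.0, 219.0]]
side25 [[314.0, 318.0], [300.0, 318.0], [328.0, 319.0], [311.0, 340.0], [318.0, 324.0], [320.0, 269.0], [328.0, 167.0]]
tip [ -52.  -142.9]
```

```bash
python3 -m jog '[[0,0,0.1,0,0,0],[0,0,0.2,0,0,0],[0,0,0.3,0,0,0],[0,0,0.355,0,0,0],[0,0,0.355,0,0,0]]'; python3 avg.py; python3 to.py stand -177 -146 161 0 0;  python3 - <<'E'
from h import *
from bench import r
d=r.snapshot("side"); 
cv2.imwrite("pics/s26.png",cv2.resize(d["pixels"][110:200,260:330,::-1],None,fx=6.5,fy=6.5,interpolation=cv2.INTER_CUBIC))
d=r.snapshot("top"); 
cv2.imwrite("pics/t26.png",cv2.resize(d["pixels"][90:180,140:260,::-1],None,fx=6,fy=6,interpolation=cv2.INTER_CUBIC))
E
```

```text
time: 36.55
tool_pos: [639.6, -39.4, 140.0]
tcp_rot: [-179.6, 0.0, 85.0]
ft_force: [-0.9, 0.6, -1.5]
finger_gap: 9.7
avg F [-0.34 -0.14 -0.73] T [-0.019 -0.04  -0.022] t 36.65
row [0.01, -0.006, 0.011, -0.0, 0.0, -0.0] rows>= 0.1
t=36.7 grasp w [642.4 -39.  163.8] stand [-179.5 -147.5  163.8] J [-8. 16. 81. -0. 83. -3.] F [-0.1 -0.6 -0.3] gap 10.1
```

View pics/s26.png

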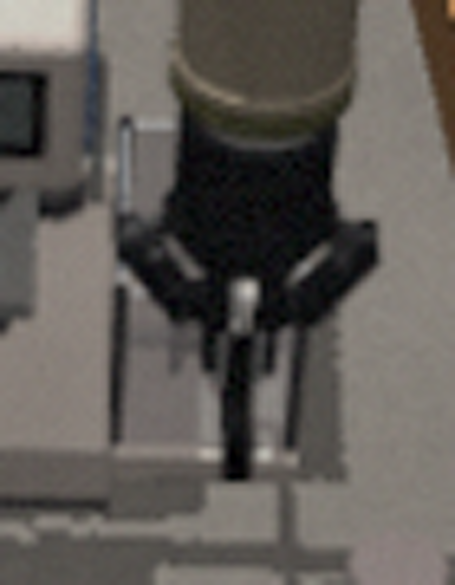

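View pics/t26.png

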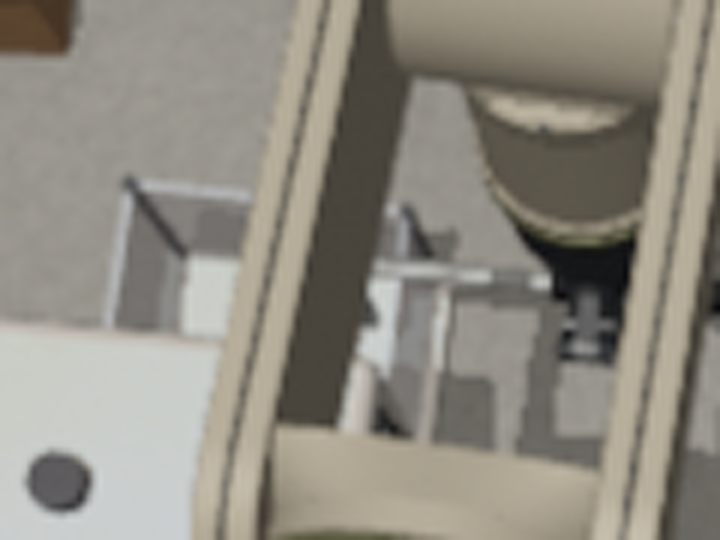

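```bash
python3 -m jog '[[0.02,-0.006,0,0,0,0],[0.045,-0.006,0,0,0,0],[0.07,-0.006,0,0,0,0],[0.095,-0.006,0,0,0,0],[0.12,-0.006,0,0,0,0],[0.12,-0.006,0,0,0,0]]'; python3 avg.py; python3 to.py stand -110 -146 163 0 0
```

```text
time: 37.4
tool_pos: [643.0, -7.4, 144.0]
tcp_rot: [-179.9, 0.1, 85.2]
ft_force: [0.1, -1.6, 0.8]
finger_gap: 10.1
avg F [ 0.17 -1.13 -0.01] T [-0.215 -0.052  0.011] t 37.5
row [0.153, 0.005, -0.004, -0.001, 0.0, 0.0] rows>= 0.8
t=37.5 grasp w [642.5  -7.7 162.1] stand [-148.3 -144.9  162.1] J [-5. 16. 81. -0. 83. -0.] F [-0.1 -0.7 -1.5] gap 9.9
```

```bash
python3 -m jog '[[0.025,0.003,0,0,0,0],[0.05,0.003,0,0,0,0],[0.075,0.003,0,0,0,0],[0.1,0.003,0,0,0,0],[0.12,0.003,0,0,0,0],[0.12,0.003,0,0,0,0]]'; python3 avg.py; python3 to.py
```

```text
time: 38.15
tool_pos: [645.7, 23.0, 142.9]
tcp_rot: [-179.8, -0.0, 85.2]
ft_force: [-0.0, -1.0, -0.5]
finger_gap: 9.8
avg F [-0.34  0.09 -0.76] T [-0.164 -0.001  0.031] t 38.25
t=38.3 grasp w [645.7  22.2 161.8] stand [-118.3 -145.5  161.8] J [-3. 16. 81.  0. 83.  2.] F [ 0.   0.5 -1.5] gap 9.9
```

```bash
python3 -m jog '[[0.012,0,0,0,0,0],[0.024,0,0,0,0,0],[0.024,0,0,0,0,0]]'; python3 avg.py; python3 -m jog '[[0.012,0,0,0,0,0],[0.02,0,0,0,0,0],[0.02,0,0,0,0,0]]'; python3 avg.py;python3 to.py;  python3 - <<'E'
from h import *
from bench import r
d=r.snapshot("side"); 
cv2.imwrite("pics/s27.png",cv2.resize(d["pixels"][110:200,220:330,::-1],None,fx=6.5,fy=6.5,interpolation=cv2.INTER_CUBIC))
d=r.snapshot("top"); 
cv2.imwrite("pics/t27.png",cv2.resize(d["pixels"][90:180,140:260,::-1],None,fx=6,fy=6,interpolation=cv2.INTER_CUBIC))
E
```

```text
time: 38.6
tool_pos: [647.2, 25.6, 144.7]
tcp_rot: [180.0, 0.2, 85.1]
ft_force: [-1.3, -9.1, 4.7]
finger_gap: 9.5
avg F [-0.83 -8.87  4.39] T [-1.665  0.221  0.031] t 38.7
time: 39.05
tool_pos: [648.7, 27.6, 146.6]
tcp_rot: [179.8, 0.4, 85.0]
ft_force: [-2.1, -19.3, 11.4]
finger_gap: 9.9
avg F [ -2.16 -18.82  11.59] T [-3.48   0.524  0.19 ] t 39.15
t=39.2 grasp w [648.6  27.7 165.5] stand [-112.6 -147.9  165.5] J [-2. 16. 80. -0. 83.  3.] F [ -2.4 -19.8  11.2] gap 10.0
```

View pics/s27.png

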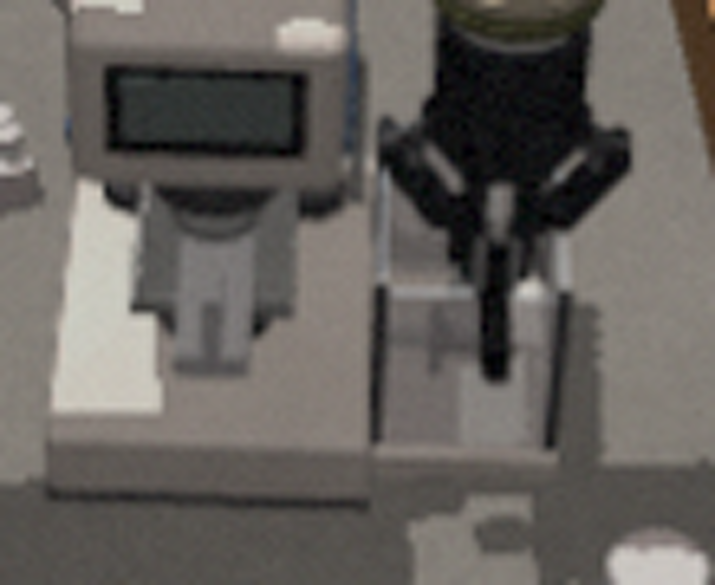

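View pics/t27.png

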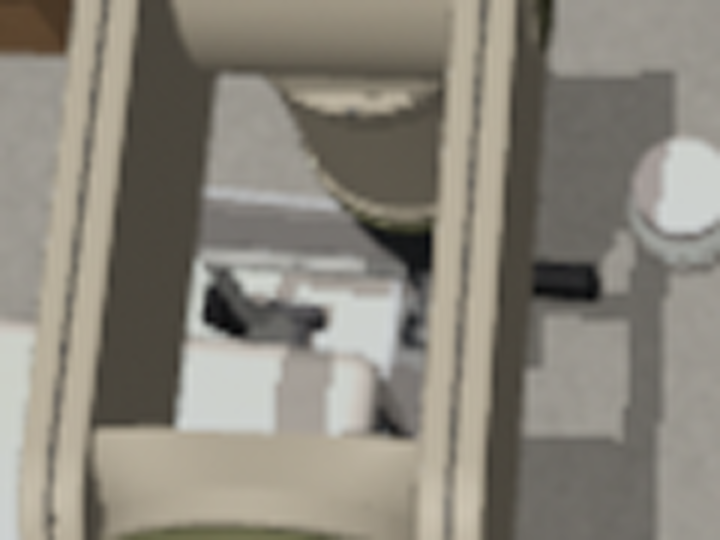

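```bash
python3 -m jog '[[-0.04,0,0,0,0,0],[-0.1,0,0,0,0,0],[-0.14,0.003,0,0,0,0],[-0.16,0.003,-0.1,0,0,0],[-0.16,0.003,-0.22,0,0,0],[-0.16,0.003,-0.34,0,0,0],[-0.16,0.003,-0.42,0,0,0],[-0.16,0.003,-0.42,0,0,0]]'; python3 avg.py; python3 to.py stand -177 -146 252 0 0;  python3 - <<'E'
from h import *
from bench import r
d=r.snapshot("side"); 
cv2.imwrite("pics/s28.png",cv2.resize(d["pixels"][90:210,210:350,::-1],None,fx=5,fy=5,interpolation=cv2.INTER_CUBIC))
d=r.snapshot("top"); 
cv2.imwrite("pics/t28.png",cv2.resize(d["pixels"][90:180,140:260,::-1],None,fx=6,fy=6,interpolation=cv2.INTER_CUBIC))
E
```

```text
time: 40.1
tool_pos: [646.2, -7.7, 252.1]
tcp_rot: [179.8, 0.0, 85.1]
ft_force: [0.7, -0.6, -1.2]
finger_gap: 9.6
avg F [-0.09 -0.18 -1.56] T [ 0.001 -0.007 -0.009] t 40.2
row [-0.116, -0.0, 0.053, -0.002, 0.0, 0.0] rows>= 0.6
t=40.2 grasp w [643.8  -7.3 265.2] stand [-147.9 -146.2  265.2] J [-5. 14. 73. -0. 94. -0.] F [-0.2  0.8 -2.5] gap 9.7
```

View pics/s28.png

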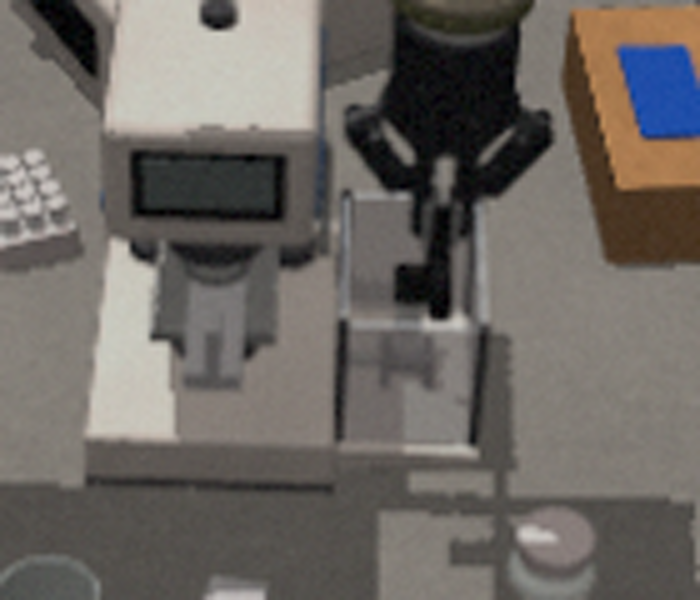

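View pics/t28.png

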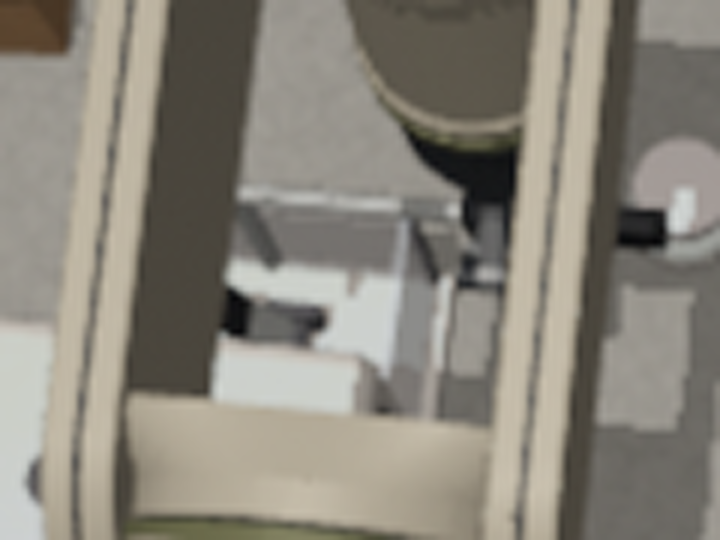

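```bash
python3 - <<'E'
from fitp import *
o=np.array([140,90])
for n,uv,z in(("tip28",(274,264),187),("bend28",(242,192),280),("hend28",(665,227),285)):
    q=sf(back("top",un(uv,o,6),z)); print(n,q,q-np.array([-147.9,-146.2]))
for n,uv,z in(("tip25",(345,277),172),): q=sf(back("top",un(uv,o,6),z)); print(n,q-np.array([-177.1,-146.4]))
p=[510.8,152.5,np.radians(85.1)]
print(((proj("top",place(p,[(29,-142,104),(20,-142,104)]))+.5-o)*6).round(),((proj("side",place(p,[(29,-142,104),(20,-142,104)]))+.5-[210,90])*5).round())
E
python3 to.py w 664.9 -271.6 220 73.6 0
```

```text
tip28 [ -20.6 -141.8] [127.3   4.4]
bend28 [ -24.1 -145.6] [123.8   0.6]
hend28 [-209.  -145.1] [-61.1   1.1]
tip25 [125.1   3.5]
[[210. 304.]
 [227. 306.]] [[412. 265.]
 [413. 273.]]
row [-1.046, 0.177, 0.178, -0.002, 0.0, 0.064] rows>= 5.4
t=40.4 grasp w [643.4  -7.2 264.6] stand [-147.8 -145.8  264.6] J [-5. 14. 73. -0. 94. -0.] F [ 0.6 -0.1 -1.4] gap 10.0
```

```bash
python3 -m jog '[[-0.03,0.003,0.08,0.001,0,0],[-0.049,0.005,0.2,0.001,0,0],[-0.049,0.005,0.288,0.001,0,0],[-0.049,0.005,0.288,0.001,0,0]]'; N=5 python3 to.py w 664.9 -271.6 105 73.6 0; python3 - <<'E'
from h import *
from bench import r
d=r.snapshot("side"); 
cv2.imwrite("pics/s29.png",cv2.resize(d["pixels"][180:290,270:370,::-1],None,fx=5.5,fy=5.5,interpolation=cv2.INTER_CUBIC))
d=r.snapshot("top"); 
cv2.imwrite("pics/t29.png",cv2.resize(d["pixels"][90:160,265:355,::-1],None,fx=8,fy=8,interpolation=cv2.INTER_CUBIC))
E
```

```text
time: 41.75
tool_pos: [662.1, -270.6, 125.2]
tcp_rot: [-179.5, -0.1, 73.7]
ft_force: [-0.2, -0.3, -1.5]
finger_gap: 10.1
row [0.001, 0.002, 0.176, -0.001, 0.0, 0.0] rows>= 0.9
t=42.0 grasp w [ 664.4 -271.6  149.1] stand [-409.5 -189.3  149.1] J [-26.  28.  68.  -0.  85. -10.] F [-1.1 -0.2  0.1] gap 10.0
```

View pics/t29.png

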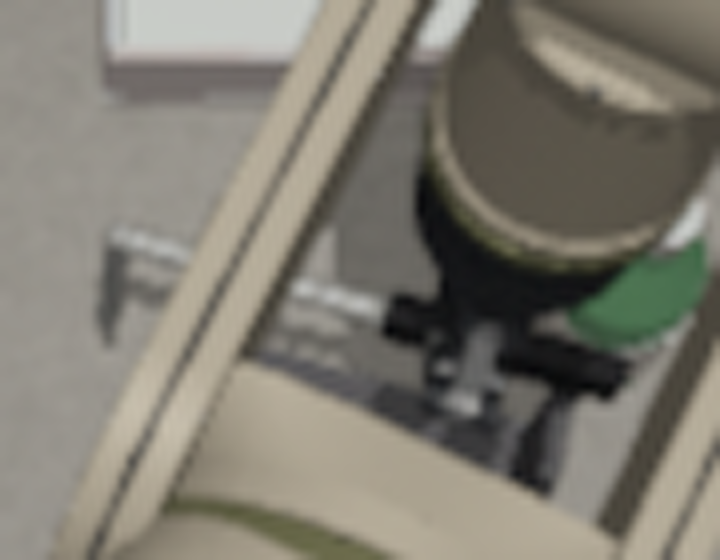

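View pics/s29.png

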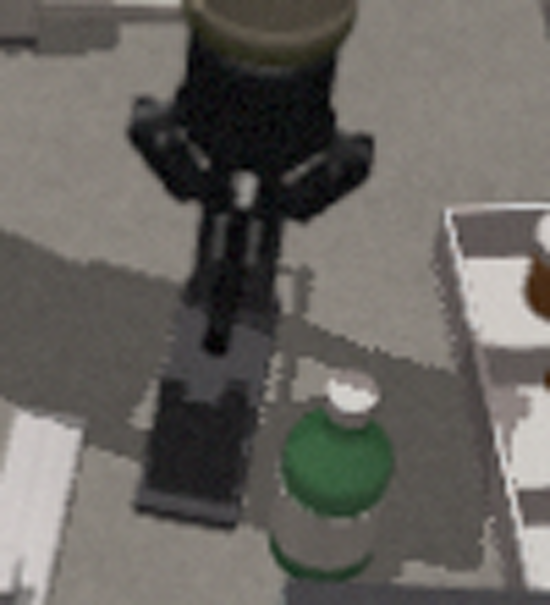

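Both views show the rod in line above the rest, matching the pickup pose. I'll lower it gently.

```bash
python3 -m jog '[[0.001,0.002,0.05,-0.001,0,0],[0.001,0.002,0.1,-0.001,0,0],[0.001,0.002,0.14,-0.001,0,0],[0.001,0.002,0.165,-0.001,0,0],[0.001,0.002,0.165,-0.001,0,0]]'; N=4 python3 to.py w 664.9 -271.6 103 73.6 0; python3 avg.py
```

```text
time: 42.6
tool_pos: [664.6, -271.7, 88.0]
tcp_rot: [180.0, -0.0, 73.6]
ft_force: [-0.4, 0.3, -1.9]
finger_gap: 9.7
row [0.001, -0.003, 0.023, 0.001, 0.0, 0.0] rows>= 0.1
t=42.8 grasp w [ 665.3 -272.1  108.6] stand [-409.8 -190.2  108.6] J [-26.  29.  70.   0.  81. -10.] F [ 0.9  0.  -1.1] gap 10.3
avg F [-0.22  0.18 -0.99] T [-0.018 -0.001  0.028] t 42.9
```

```bash
python3 -m jog '[[0,-0.002,0.01,0,0,0],[0,-0.002,0.019,0,0,0],[0,-0.002,0.019,0,0,0]]'; python3 avg.py;N=3 python3 to.py w 664.9 -271.6 103 73.6 0;  python3 - <<'E'
from h import *
from bench import r
d=r.snapshot("side"); 
cv2.imwrite("pics/s30.png",cv2.resize(d["pixels"][180:290,270:370,::-1],None,fx=5.5,fy=5.5,interpolation=cv2.INTER_CUBIC))
d=r.snapshot("top"); 
cv2.imwrite("pics/t30.png",cv2.resize(d["pixels"][90:160,265:355,::-1],None,fx=8,fy=8,interpolation=cv2.INTER_CUBIC))
E
```

```text
time: 43.25
tool_pos: [665.0, -272.0, 85.1]
tcp_rot: [179.8, 0.0, 73.6]
ft_force: [0.3, -0.9, -1.4]
finger_gap: 9.6
avg F [ 0.12 -0.4  -1.26] T [-0.014  0.013 -0.01 ] t 43.35
row [0.002, -0.002, 0.007, 0.001, 0.0, 0.0] rows>= 0.0
t=43.5 grasp w [ 665.3 -272.1  104.8] stand [-409.9 -190.2  104.8] J [-26.  29.  70.   0.  80. -10.] F [-0.2  0.  -0.5] gap 9.7
```

View pics/t30.png

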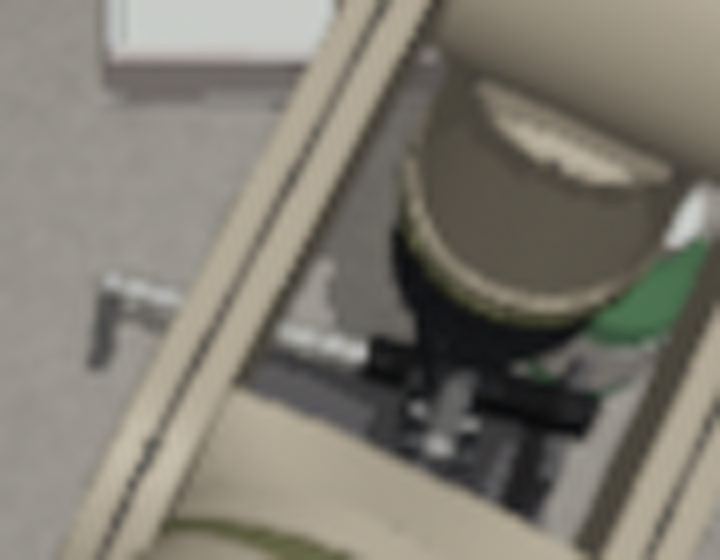

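```bash
python3 -m jog '[[0.001,-0.001,0.006,0,0,0],[0.001,-0.001,0.008,0,0,0]]'; python3 avg.py; python3 -m jog '[[0,0,0,0,0,0],[0,0,0,0,0,0],[0,0,0,0,0,0],[0,0,0,0,0,0]]' 0.4; python3 avg.py; python3 -m jog '[[0,0,-0.05,0,0,0],[0,0,-0.15,0,0,0],[0,0,-0.3,0,0,0],[-0.02,0,-0.5,0,0,0],[-0.1,-0.2,-0.6,0,0,0],[-0.2,-0.4,-0.6,0,0,0],[-0.3,-0.6,-0.6,0,0,0],[-0.4,-0.8,-0.6,0,0,0],[-0.4,-0.9,-0.6,0,0,0],[-0.4,-0.9,-0.6,0,0,0]]'; python3 to.py;  python3 - <<'E'
from h import *
from bench import r
d=r.snapshot("side"); 
cv2.imwrite("pics/s31.png",cv2.resize(d["pixels"][90:290,210:370,::-1],None,fx=3,fy=3,interpolation=cv2.INTER_CUBIC))
d=r.snapshot("top"); 
cv2.imwrite("pics/t31.png",cv2.resize(d["pixels"][90:220,95:365,::-1],None,fx=2.9,fy=2.9,interpolation=cv2.INTER_CUBIC))
cv2.imwrite("pics/t31z.png",cv2.resize(d["pixels"][100:165,240:370,::-1],None,fx=6.1538,fy=6.1538,interpolation=cv2.INTER_CUBIC))
E
```

```text
time: 43.85
tool_pos: [665.3, -271.8, 83.9]
tcp_rot: [179.8, 0.0, 73.6]
ft_force: [-0.7, 1.3, 2.2]
finger_gap: 10.0
avg F [-0.65  0.63  0.81] T [ 0.051  0.122 -0.02 ] t 43.95
time: 44.4
tool_pos: [665.2, -271.9, 83.8]
tcp_rot: [179.8, 0.0, 73.6]
ft_force: [-0.3, -0.7, -0.8]
finger_gap: 33.9
avg F [ 0.26 -0.04 -0.2 ] T [ 0.003 -0.009  0.005] t 44.5
time: 45.55
tool_pos: [415.2, -303.5, 232.8]
tcp_rot: [179.9, 0.0, 73.4]
ft_force: [2.2, -0.2, -0.0]
finger_gap: 34.3
t=45.5 grasp w [ 415.2 -303.4  251.8] stand [-462.4   56.3  251.8] J [-42.  -7.  96.   0.  91. -25.] F [ 2.2 -0.2 -0. ] gap 34.3
```

View pics/s31.png

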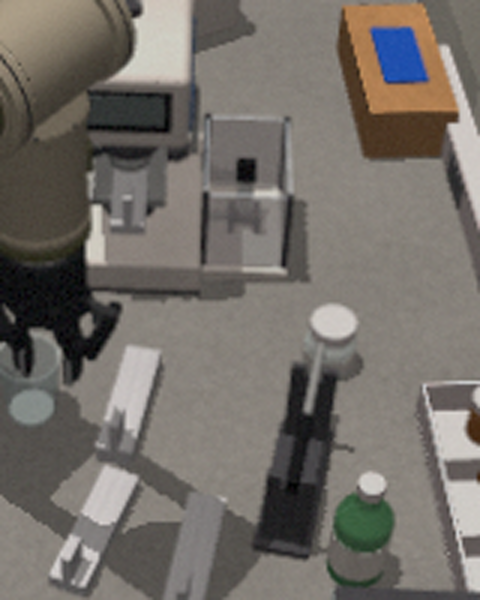

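View pics/t31.png

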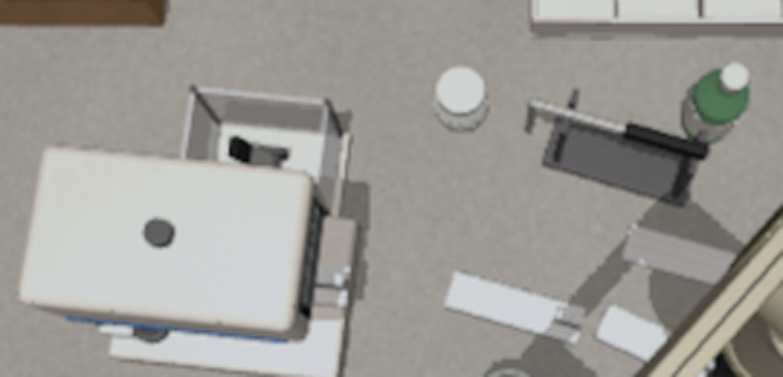

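View pics/t31z.png

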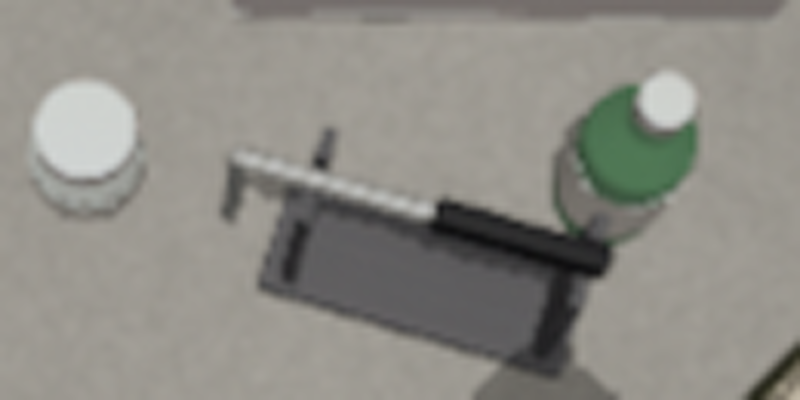

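```bash
python3 - <<'E'
from fitp import *
from bench import r
p=[510.8,152.5,np.radians(85.1)]
print("pred +29/+18 ",proj("top",place(p,[(29,-142,104),(18,-142,106)])).round(1).tolist(),proj("side",place(p,[(29,-142,104),(18,-142,106)])).round(1).tolist())
d=r.snapshot("side"); a=d["pixels"][120:190,225:320,::-1]
cv2.imwrite("pics/s32.png",cv2.resize(a,None,fx=8,fy=8,interpolation=cv2.INTER_CUBIC))
d=r.snapshot("top"); cv2.imwrite("pics/t32.png",cv2.resize(d["pixels"][110:180,150:230,::-1],None,fx=8,fy=8,interpolation=cv2.INTER_CUBIC))
s=r.sense(); print(s["ft_force"],s["time"])
E
```

```text
pred +29/+18  [[174.5, 140.2], [177.9, 140.4]] [[292.0, 142.4], [292.1, 144.0]]
[0.50783091 0.23672614 0.69919018] 45.75
```

View pics/s32.png

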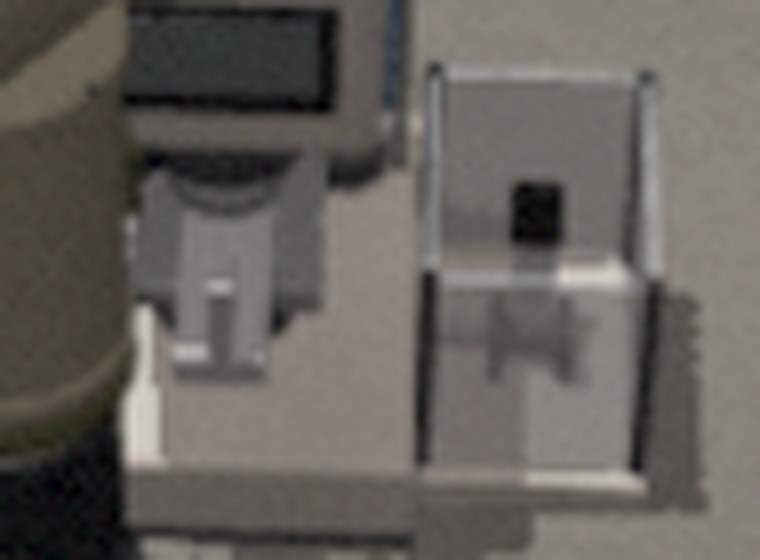

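View pics/t32.png

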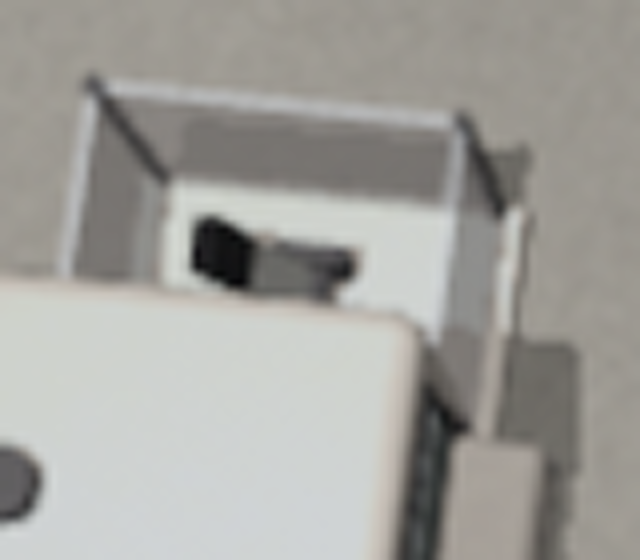

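```bash
python3 -c "
from bench import r
print(r.hand_in())"
```

```text
the job is handed in; nothing more can be done
None
```

I handed the job in at about 46 s of the 72 s allowed, with all the steps done; `hand_in` reported no verdict.

- **Trying the plates:** I slid plate10 right through under the foot, let it lie there, then pulled it out and put it back in its place. Plate15 slid in with no resistance. Lifting it under the foot showed only about 2.5 mm of slack (9 N at contact), so the gap is about 17.5 mm. I did not try plate20 or plate25, because plate20 cannot fit that gap.
- **Regrip:** My first grip on plate15 let it tip, so I set it down and took it again before it reached the stand.
- **Release:** I lifted the bent rod, reached over the guard and pushed the lever until it stopped (about 20 N). I then laid the rod back on its rest.

**Last checks in the camera images:**
- Plate15 lies square on the platen, its centre about 35 to 40 mm in front of the ram axis and within a few millimetres sideways.
- The lever end is about 29 mm past upright, which is fully over.
- The rod matches its starting picture, and the jar and bottle have not moved. The beaker was partly hidden and the vial block not in the last view, but neither was approached low.
- The gripper is clear, with the force reading near zero.

**Not settled:**
- I could not measure the ram's sink directly. From the slack it should be about 2.5 mm.
- The fingertips looked about 15 to 20 mm short of the stated TCP in the images, so I placed the grasps by eye.

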